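# Fetch the press weight from behind the cans

## Robot

A 6-joint arm with a two-finger parallel gripper is mounted at the origin on a cart in front of the work surface, level with it; the furniture and walls round the work are solid. World frame = base frame: x ahead of the robot, y to its left, z up, the work surface at z = 0. Lengths are in m, angles in rad, forces in N, time in s.
With the tool pointing down it reaches from about 0.35 to 0.875 m from the base axis. Payload 4.2 kg.
Tool frame: the origin (TCP) lies between the finger pads; the fingertips stand 14 mm ahead of it and the grasp point (between the pads) lies 5 mm behind it (manip.tips_ahead is the distance from the TCP to the fingertips, in m); z points along the fingers, y is the line along which they close (so a half turn about z gives the same grasp; the last joint's range is limited). The gripper opens to 85 mm and grips with 20 to 120 N. Pads are 22 mm wide; open, the fingers measure 114 mm over their backs; the gripper's body (76 mm by 85 mm) begins 54 mm behind the grasp point. The pads swing forward as they close: fully open they stand 13 mm farther back than shut.
Start: joints at [-0.843, 0.385, 0.008, 0, -1.194, -0.259], TCP at [0.282, -0.558, 0.245] pointing down, gripper open.
Joint ranges: [-3.14, 3.14], [-1.21, 2.06], [-1.07, 1.41], [-3.16, 2.05], [-2.99, -0.16], [-3.1, 3.1]. Speed limits (rad/s): [2.79, 2.79, 3.14, 3.14, 3.14, 3.14].

## Interface

Orientations are given as a unit quaternion [x, y, z, w].
In Python, from bench import manip gives the robot as it stands.
- The arm moves only by the tool apply_moves, never from a script. Its argument "deltas" is a list of rows, each an object of numbers: "hand": the opening, from -1 (shut) to 1 (fully open); "dx", "dy", "dz": the shift along the world's x, y, z scaled (see below); "ax", "ay", "az": the turn, a rotation vector about the world's x, y, z scaled (see below). In form: [{"hand": .., "dx": .., "dy": .., "dz": .., "ax": .., "ay": .., "az": ..}, ...]. A call has exactly 10 rows; each row shifts and turns the commanded pose from where the row before left it; what a row does not reach is not made up. The controller multiplies each number of a shift by 0.025 m and each number of a turn by 0.12 rad. A row lasts 1/10 s, in which the tool goes at most 50 mm and 8.59 degrees, less where a joint would pass 70% of its speed; a pose out of reach is approached as far as the arm can. A call with a number of a shift or a turn outside -1 to 1 is refused whole. A call with a gripper value outside its range is refused whole. The fingers move at their own pace and stop on an object; "force" is the grip in N (left out, the last holds). Time passes only in rows, so rows that do not move let the fingers close, or fill a call up. It gives the time, the measured TCP pose, the force, the opening and the grip force at its end, in the units of the state.
- manip.state(): the state, without advancing time (a new reading comes with each control period).
- manip.snapshot(name): name is "side" or "top" or "wrist"; returns the picture (400x640x3 uint8, red, green, blue); there is no depth.
- manip.get_calibration(name): a dict with "mtx" (3x3 intrinsics, pixels), "R" (3x3) and "t" (3): a world point X has camera coordinates R X + t. Camera axes: x right, y down, z forward; pixel columns grow to the right and rows downward; lengths in m; the calibration is good to about 2 mm. A picture is of the moment at which its call begins: read the wrist's pose just before it. get_calibration takes no time and is no camera call; for the wrist camera it gives the pose at the moment of the call.
- manip.hand_in(): hands the job in; it is judged then, once.
Trained networks look in the newest picture that a camera, given by its name, has taken for a name from the list of things; names that differ only in an ending like _2 or _b are one class to them, and where a whole thing is asked for, a point or a joint stands for the part that bears it (a point fixed in the world has none). Each returns a list of dicts, best first, with "conf" (0 to 1); they miss things now and then, are a little off and sometimes report something else, mostly with a low value. They report only what shows in the picture. A call takes as long as a camera call.
- manip.recognise(camera, label): "bbox" ([left, top, right, bottom] in pixels, round what is visible of it).
- manip.regions_of(camera, label): "region" (400x640 bool, what is visible of it) and "bbox" ([left, top, right, bottom] in pixels, round what is visible of it).
The state is a dict: "time": time; "q": joint angles; "qd": joint speeds; "joint_torque": joint torques, N m; "ee_pos": TCP position; "orientation": TCP orientation; "ft_force": force on the tool from outside, world axes, zero at the start; "wrist_torque": the same for the moment, N m; "finger_gap": finger opening in m; "grasp_force": force on a finger pad.
Only numpy, scipy, OpenCV 4.12 (cv2) and the standard library are available. Lean on these libraries where they do the work, as an engineer would, in place of code of your own. Each camera call takes 0.05 s, during which the arm holds its last target. There are 200 camera calls.

## Task

The eggshell just glued to one of the two sample boards must be pressed, but the small turned press weight stands at the back of the wooden bottle caddy, shut in by the spray can, the metal tin and the tall brown jar. First stand all three together on the black rubber mat, then set the weight gently and squarely on the patch of shell (the other board is bare), and at last put the three back into the caddy, each just where it stood. Keep them upright, and do not disturb the two small pigment jars in the caddy.

Things in the scene. Friction and masses are not known exactly. Their poses are not given: they have to be found in the camera images.
- caddy: Fixed wooden caddy, 136 (x) by 220 mm (y); its -x side is the front. Origin: centre of underside. Three lanes run along x, each 66 mm wide, centred on y = -70, 0, 70 mm; floor at z = 6 mm. End lips 24 mm high, partitions 28 mm high in front, sloping up from x = -29 to 64 mm behind x = 8 mm. Each lane: a tall can or jar in front (x about -33), a low thing behind (x 32).
- spray: Slim pale spray can with a plain grey band and a tall round grey cap, 140 mm tall, about 0.2 kg: body 45 mm in diameter up to 106 mm, cap 39 mm in diameter from 110 mm to the top. In a front place of the caddy (the three tall ones swap places). Origin: centre of its underside, z up.
- tin: Plain bare-metal tin without label: straight cylinder 54 mm in diameter, 123 mm tall, with a small black screw cap (25 mm in diameter) on top to 136 mm; about 0.2 kg. Stands in one of the front places of the caddy. Origin: centre of its underside, z up.
- amber: Tall brown glass jar with a paper label and a wide black screw lid, 122 mm tall, about 0.2 kg: body 51 mm in diameter up to 88 mm, short shoulder, lid 46 mm in diameter from 106 mm to the top. In a front place of the caddy. Origin: centre of its underside, z up.
- press: Turned press weight of pale mottled metal, 0.6 kg, 55 mm tall: round body 50 mm in diameter up to 38 mm, above it a neck and a knob to grip, 26 mm in diameter at 47 to 53 mm. Stands in the middle lane at the back. Origin: centre of its underside, z up.
- jar_a: Pigment jar, green with white lid, 48 mm in diameter, 59 mm tall, at the back of an outer lane of the caddy. To be left alone. Origin: centre of its underside.
- jar_b: Pigment jar, yellow with black lid, 44 mm in diameter, 71 mm tall, at the back of the other outer lane. To be left alone. Origin: centre of its underside.
- mat: Black ribbed rubber mat lying on the bench, fixed, 105 mm (its x) by 240 mm (its y), 3 mm thick: the side area for the tall things. (Behind it, from 0.6 m ahead of the robot, rises a drawer chest: do not swing things into it.) Origin: centre of its underside.
- shell_board: Square board of dark lacquer, 92 x 92 x 10 mm, loose, 0.25 kg, with a round patch of white eggshell chips, 50 mm in diameter, in the middle of its top. Origin: centre of its underside.
- plain_board: The same board without any shell: bare dark lacquer, 92 x 92 x 10 mm. The two boards swap places. Origin: centre of its underside.

How it is judged:
By the outcome, as a careful person would: the job done as asked, in the order asked, and still so for the second after the job is handed in, with the robot touching nothing.
It also fails if it takes over 141 s, if anything falls off the work surface, if the arm or the gripper's body presses on something with over 40 N, if the wrist force passes 120 N, or if a joint passes its speed limit or range.

## Working session

There is one attempt and no reset: what is moved stays moved. The work goes in short steps, Python scripts to look and compute and a tool call to move; the robot and the scene stay as the last step left them, time stands still between calls to the robot, and variables do not carry over. Pictures are saved under pics/ and viewed, at most 16 in all, crops included, and the job is handed in when it is done.

Besides the shell and the picture viewer there is one more tool, called after "Call:" by a JSON object that holds its "api" and its "payload", one argument or row to a line. apply_moves: Moves the arm, as the interface text tells. Shifts and turns lie within -1 to 1; 1 stands for 0.025 m of shift or 0.12 rad of turn. Its arguments: {"type":"object","properties":{"deltas":{"type":"array","items":{"type":"object","properties":{"hand":{"type":"number"},"dx":{"type":"number"},"dy":{"type":"number"},"dz":{"type":"number"},"ax":{"type":"number"},"ay":{"type":"number"},"az":{"type":"number"}}}},"force":{"type":"number"}},"required":["deltas"]}

```bash
ls; mkdir -p pics
cat > h.py <<'E'
import numpy as np, cv2
from bench import manip
def cal(n):
    c=manip.get_calibration(n); return np.array(c["mtx"]),np.array(c["R"]),np.array(c["t"]).ravel()
def ray(n,u,v,z,c=None):
    K,R,t=c or cal(n); d=R.T@np.linalg.solve(K,[u,v,1.]); o=-R.T@t
    return o+d*(z-o[2])/d[2]
def proj(n,X,c=None):
    K,R,t=c or cal(n); p=K@(R@np.array(X)+t); return p[:2]/p[2]
def snap(n,f):
    im=np.array(manip.snapshot(n)); cv2.imwrite("pics/"+f,im[:,:,::-1]); return im
E
python3 - <<'E'
from h import *
np.set_printoptions(precision=3,suppress=True)
a=snap("top","top0.png"); b=snap("side","side0.png")
cv2.imwrite("pics/both0.png",cv2.resize(np.vstack([a,b])[:,:,::-1],(480,600)))
for n in("top","side"):
    K,R,t=cal(n); print(n,K[0,0],"cam pos",-R.T@t,"axis",R[2])
    for l in "caddy spray tin amber press jar_a jar_b mat shell_board plain_board".split():
        r=manip.recognise(n,l); print(l,[(np.round(x["bbox"]).tolist(),round(x["conf"],2)) for x in r[:3]])
print(manip.state())
E
```

```text
pics
top 389.38440431476715 cam pos [ 0.46  -0.035  1.045] axis [ 0.075  0.009 -0.997]
caddy [([394.0, 165.0, 494.0, 231.0], 0.61)]
spray [([430.0, 206.0, 461.0, 221.0], 0.65)]
tin [([455.0, 198.0, 495.0, 224.0], 0.6)]
amber [([402.0, 193.0, 433.0, 216.0], 0.75), ([398.0, 166.0, 493.0, 233.0], 0.73)]
press [([432.0, 177.0, 455.0, 195.0], 0.64)]
jar_a [([461.0, 178.0, 485.0, 202.0], 0.84)]
jar_b [([461.0, 178.0, 485.0, 202.0], 0.84)]
mat []
shell_board [([187.0, 221.0, 224.0, 261.0], 0.93)]
plain_board [([171.0, 178.0, 213.0, 216.0], 0.72)]
side 377.4454192840061 cam pos [0.235 0.777 0.688] axis [ 0.251 -0.76  -0.599]
caddy [([316.0, 134.0, 371.0, 179.0], 0.92)]
spray [([347.0, 116.0, 362.0, 162.0], 0.73)]
tin [([358.0, 113.0, 371.0, 148.0], 0.58)]
amber []
press []
jar_a [([343.0, 126.0, 349.0, 132.0], 0.59), ([323.0, 147.0, 339.0, 157.0], 0.52)]
jar_b [([343.0, 126.0, 349.0, 132.0], 0.59), ([323.0, 147.0, 339.0, 157.0], 0.52)]
mat [([287.0, 210.0, 363.0, 277.0], 0.65)]
shell_board [([286.0, 276.0, 330.0, 312.0], 0.65)]
plain_board [([225.0, 277.0, 282.0, 320.0], 0.88)]
{'time': 1.1, 'q': array([-0.843,  0.385,  0.008,  0.   , -1.194, -0.259]), 'qd': array([ 0.   , -0.001, -0.002, -0.   ,  0.001,  0.   ]), 'joint_torque': array([  0.   , -39.21 ,  18.862,   4.191,  -0.   ,   0.   ]), 'ee_pos': array([ 0.282, -0.558,  0.245]), 'orientation': array([-0.232,  0.973, -0.   , -0.   ]), 'ft_force': array([-0.488, -0.551,  0.154]), 'wrist_torque': array([-0.016, -0.048,  0.007]), 'grasp_force': 0.0, 'finger_gap': 0.08547047601611264}
```

Run:
```python
import cv2
a=cv2.imread("pics/top0.png")[130:290,140:540]
cv2.imwrite("pics/top0c.png",cv2.resize(a,(800,320),interpolation=cv2.INTER_CUBIC))
```

```text
(no output)
```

View pics/top0c.png

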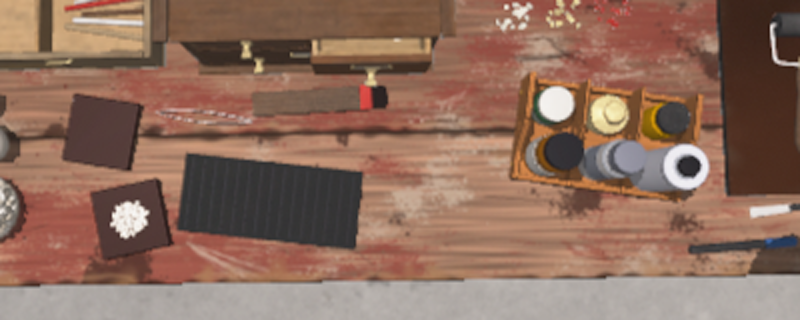

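View pics/both0.png

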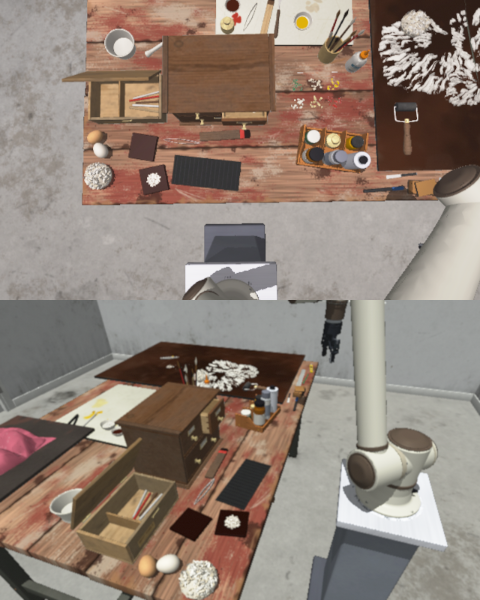

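The top view (crop pixels) shows the caddy at about (610,135): amber jar at +y with the green jar_a behind it, spray in the middle with the press behind, and tin at -y with the yellow jar. The mat is at (270,200), the shell board at (131,218) and the plain board at (101,132).

Run:
```python
from h import *
np.set_printoptions(precision=4,suppress=True)
print(manip.tips_ahead)
c=cal("top"); f=lambda u,v,z:ray("top",140+(u+.5)/2-.5,130+(v+.5)/2-.5,z,c)
print("mat");P=[f(*p,0.003) for p in[(188,154),(362,172),(355,248),(178,230)]]
for p in P:print(p)
print("c",np.mean(P,0), "yaw", np.degrees(np.arctan2(*( -(P[0]-P[1])[:2]*[1,-1]))))
im=cv2.imread("pics/top0.png").astype(int)
# mat via threshold
g=im.max(2)<62
for nm,(x0,y0,x1,y1),z in (("mat",(222,200,330,260),.003),("shell",(180,215,232,265),.01),("plain",(166,172,216,222),.01)):
    sub=im[y0:y1,x0:x1]; m=(sub.max(2)<(62 if nm=="mat" else 75)).astype(np.uint8)
    k,l,s,ce=cv2.connectedComponentsWithStats(m); i=1+s[1:,4].argmax()
    mm=(l==i).astype(np.uint8); cn=cv2.findContours(mm,0,2)[0][0]; r=cv2.minAreaRect(cn)
    B=np.array([ray("top",*(q+[x0,y0]),z,c) for q in cv2.boxPoints(r)])
    print(nm,s[i],B[:,:2].tolist(),B.mean(0), np.linalg.norm(B[0]-B[1]),np.linalg.norm(B[1]-B[2]))
sub=im[215:265,180:232]; w=(sub.min(2)>150); v,u=np.nonzero(w); print("patch",ray("top",180+u.mean(),215+v.mean(),.0105,c),w.sum())
print("caddy corners")
for n,p,z in(("FL",(514,178),.024),("BL",(531,74),.024),("BR",(702,95),.024)):print(n,f(*p,z))
for n,p,z in(("amber",(563,152),.128),("jarA",(556,104),.065),("press",(608,114),.059),("jarB",(672,117),.077),("spray",(627,158),.146),("tin",(687,166),.140)):print(n,f(*p,z))
```

```text
0.014
mat
[0.5351 0.1931 0.003 ]
[ 0.5073 -0.0404  0.003 ]
[ 0.4064 -0.0295  0.003 ]
[0.4336 0.2064 0.003 ]
c [0.4706 0.0824 0.003 ] yaw -6.78509161995372
mat [   8    7   91   47 3211] [[0.434656920333498, 0.20546424065085822], [0.5359834582458173, 0.19446140723048821], [0.5064567605098992, -0.0419055519156275], [0.4057662999664903, -0.02926223877045136]] [0.4707 0.0822 0.003 ] 0.10192217437129707 0.23820404122342217
shell [38  5  9 33 70] [[0.49978337439050335, 0.23439764731400872], [0.500970979719136, 0.22091131081506263], [0.41535870079719667, 0.21179421742764049], [0.4141755150099248, 0.22519559901624273]] [0.4576 0.2231 0.01  ] 0.013538525716613391 0.0860963628386409
plain [37 10  8 33 68] [[0.5164788553572175, 0.2737827188273909], [0.6027205078317697, 0.26083625303800795], [0.6014546431695846, 0.2535184938919007], [0.5152340791257235, 0.2665073960030481]] [0.559  0.2637 0.01  ] 0.08720799044799218 0.007426440080106044
patch [0.4502 0.2699 0.0105] 239
caddy corners
FL [ 0.4955 -0.2391  0.024 ]
BL [ 0.6325 -0.2657  0.024 ]
BR [ 0.6009 -0.4892  0.024 ]
amber [ 0.5217 -0.2767  0.128 ]
jarA [ 0.5868 -0.2867  0.065 ]
press [ 0.5737 -0.3536  0.059 ]
jarB [ 0.5666 -0.4271  0.077 ]
spray [ 0.5124 -0.3453  0.146 ]
tin [ 0.5024 -0.4162  0.14  ]
```

Call:
{"api": "apply_moves", "payload": {
  "deltas": [
    {"hand": 1, "dx": 0.9, "dy": 0.85, "dz": 0.2, "az": 0.8},
    {"hand": 1, "dx": 0.9, "dy": 0.85, "dz": 0.2, "az": 0.8},
    {"hand": 1, "dx": 0.9, "dy": 0.85, "dz": 0.2, "az": 0.8},
    {"hand": 1, "dx": 0.9, "dy": 0.85, "dz": 0.2, "az": 0.8},
    {"hand": 1, "dx": 0.9, "dy": 0.85, "dz": 0.2, "az": 0.8},
    {"hand": 1, "dx": 0.9, "dy": 0.85, "dz": 0.2, "az": 0.8},
    {"hand": 1, "dx": 0.9, "dy": 0.85, "dz": 0.2, "az": 0.8},
    {"hand": 1, "dx": 0.9, "dy": 0.85, "dz": 0.2, "az": 0.8},
    {"hand": 1, "dx": 0.9, "dy": 0.85, "dz": 0.2, "az": 0.8},
    {"hand": 1, "dx": 0.9, "dy": 0.85, "dz": 0.2, "az": 0.8}
  ],
  "force": 40
}}

```text
validation failed for argument at $.de...
```

```bash
cat >> h.py <<'E'
np.set_printoptions(precision=4,suppress=True)
def st():
    s=manip.state(); x,y,z,w=s["orientation"]; 
    yaw=2*np.arctan2(y,x); ax=(yaw-np.pi/2+np.pi/2)%np.pi-np.pi/2
    print("t %.2f"%s["time"],"p",np.array(s["ee_pos"]),"axis",round(ax,4),"tilt",np.round([z,w],4),"F",np.array(s["ft_force"]),"gap %.4f gf %.1f"%(s["finger_gap"],s["grasp_force"])); return s
E
python3 - <<'E'
from h import *
st(); c=cal("wrist"); im=snap("wrist","w1.png"); st()
K,R,t=c; print(K[0,0],-R.T@t,R[2],R[0])
for l in "spray tin amber press jar_a caddy".split():
    print(l,[(np.round(x["bbox"]).tolist(),round(x["conf"],2)) for x in manip.recognise("wrist",l)[:3]])
np.savez("w1.npz",K=K,R=R,t=t)
E
```

```text
t 1.10 p [ 0.2824 -0.5575  0.2453] axis -1.102 tilt [-0. -0.] F [-0.4882 -0.5507  0.1541] gap 0.0855 gf 0.0
t 1.15 p [ 0.2824 -0.5575  0.2453] axis -1.102 tilt [-0.  0.] F [0.3292 0.5096 0.0557] gap 0.0855 gf 0.0
301.75258872482715 [ 0.2119 -0.5921  0.3741] [ 0.2719  0.1388 -0.9523] [-0.4516  0.8922  0.0011]
spray [([372.0, 352.0, 390.0, 361.0], 0.41)]
tin [([318.0, 322.0, 354.0, 356.0], 0.96)]
amber []
press []
jar_a []
caddy [([295.0, 307.0, 413.0, 367.0], 0.91)]
```

View pics/w1.png

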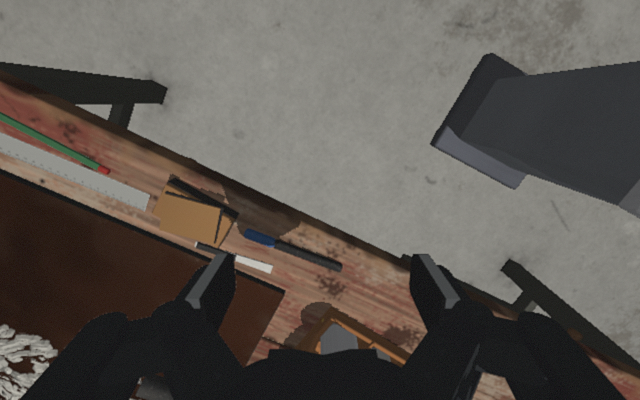

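The wrist view shows only the bench edge, with the caddy's corner at the bottom. The call was refused, so I'll give every key in each row.

Call:
{"api": "apply_moves", "payload": {
  "deltas": [
    {"hand": 1, "dx": 0.95, "dy": 1, "dz": 0.2, "ax": 0, "ay": 0, "az": 0.8},
    {"hand": 1, "dx": 0.95, "dy": 1, "dz": 0.2, "ax": 0, "ay": 0, "az": 0.8},
    {"hand": 1, "dx": 0.95, "dy": 1, "dz": 0.2, "ax": 0, "ay": 0, "az": 0.8},
    {"hand": 1, "dx": 0.95, "dy": 1, "dz": 0.2, "ax": 0, "ay": 0, "az": 0.8},
    {"hand": 1, "dx": 0.95, "dy": 1, "dz": 0.2, "ax": 0, "ay": 0, "az": 0.8},
    {"hand": 1, "dx": 0.95, "dy": 1, "dz": 0.2, "ax": 0, "ay": 0, "az": 0.8},
    {"hand": 1, "dx": 0.95, "dy": 1, "dz": 0.2, "ax": 0, "ay": 0, "az": 0.8},
    {"hand": 1, "dx": 0.95, "dy": 1, "dz": 0.2, "ax": 0, "ay": 0, "az": 0.8},
    {"hand": 1, "dx": 0.95, "dy": 1, "dz": 0.2, "ax": 0, "ay": 0, "az": 0.8},
    {"hand": 1, "dx": 0.95, "dy": 1, "dz": 0.2, "ax": 0, "ay": 0, "az": 0.8}
  ],
  "force": 40
}}

```text
time: 2.45
ee_pos: [0.5207, -0.3064, 0.2957]
orientation: [-0.657, 0.754, -0.0, 0.0]
ft_force: [0.4, -0.3, -0.3]
finger_gap: 0.0855
grasp_force: 0.0
```

```bash
cat > look.py <<'E'
from h import *
import sys
n=sys.argv[1]
st(); c=cal("wrist"); im=snap("wrist",n+".png")
K,R,t=c; print(K[0,0],-R.T@t,R[2],R[0])
for l in sys.argv[2:]:
    print(l,[(np.round(x["bbox"]).tolist(),round(x["conf"],2)) for x in manip.recognise("wrist",l)[:3]])
np.savez(n+".npz",K=K,R=R,t=t)
E
python3 look.py w2 spray tin amber press jar_a caddy
```

```text
t 2.45 p [ 0.5207 -0.3064  0.2957] axis -0.1379 tilt [-0.0001  0.0001] F [ 0.3558 -0.26   -0.2518] gap 0.0855 gf 0.0
301.75258872482715 [ 0.5093 -0.3831  0.4245] [ 0.0417  0.3032 -0.952 ] [-0.9905  0.1377  0.0005]
spray [([301.0, 114.0, 348.0, 162.0], 0.75)]
tin [([296.0, 26.0, 354.0, 95.0], 0.58)]
amber [([306.0, 161.0, 346.0, 226.0], 0.89)]
press [([256.0, 103.0, 293.0, 150.0], 0.97)]
jar_a [([256.0, 164.0, 302.0, 208.0], 0.97), ([247.0, 43.0, 293.0, 88.0], 0.81), ([299.0, 162.0, 347.0, 224.0], 0.41)]
caddy [([230.0, 26.0, 355.0, 219.0], 0.96), ([300.0, 162.0, 346.0, 224.0], 0.59)]
```

View pics/w2.png

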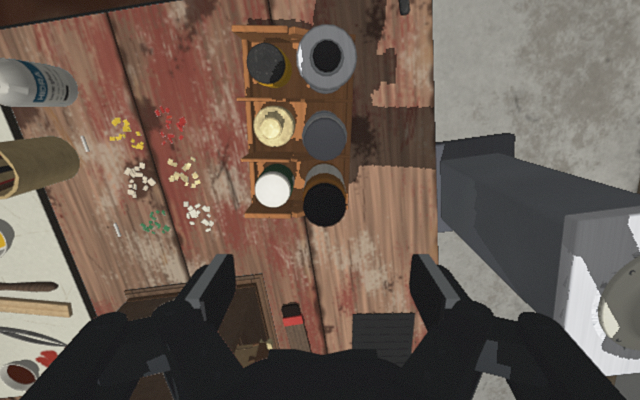

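The wrist view shows amber lid (324,205), spray cap (325,136), tin cap (327,56), press knob (273,127), and white jar lid (272,188).

```bash
python3 - <<'E'
from h import *
d=np.load("w2.npz"); c=(d["K"],d["R"],d["t"])
g=cv2.imread("pics/w2.png").astype(int)
def comp(box,f):
    x0,y0,x1,y1=box; s=g[y0:y1,x0:x1]; m=f(s).astype(np.uint8)
    k,l,S,ce=cv2.connectedComponentsWithStats(m); i=1+S[1:,4].argmax()
    cn=max(cv2.findContours((l==i).astype(np.uint8),0,1)[0],key=len); h=cv2.convexHull(cn)
    e=cv2.fitEllipse(h) ; return np.array(e[0])+[x0,y0],e[1],S[i,4]
dark=lambda s:s.max(2)<40
for n,b,f,z in (("amber",(298,175,352,232),dark,.128),("tincap",(305,36,348,78),dark,.142),
   ("spray",(296,108,352,165),lambda s:(s.max(2)-s.min(2)<22)&(s.max(2)>60)&(s.max(2)<125),.146),
   ("jarA",(250,165,296,212),lambda s:s.min(2)>150,.065),
   ("tintop",(290,20,360,98),lambda s:(s.max(2)-s.min(2)<25)&(s.max(2)>90),.129)):
    e=comp(b,f); print(n,e, ray("wrist",*e[0],z,c))
p=ray("wrist",273,127,.059,c);print("press",p)
# predicted layout
cc=None
E
python3 -c "
import cv2;a=cv2.imread('pics/w2.png')[20:235,220:370];cv2.imwrite('pics/w2c.png',cv2.resize(a,None,fx=2.7,fy=2.7,interpolation=2))"
```

```text
amber (array([324.0618, 204.2575]), (42.01931381225586, 42.621376037597656), np.int32(1416)) [ 0.5212 -0.2818  0.128 ]
tincap (array([326.3121,  55.8219]), (27.141008377075195, 30.887699127197266), np.int32(668)) [ 0.5006 -0.4191  0.142 ]
spray (array([324.2354, 135.385 ]), (44.431915283203125, 50.0855598449707), np.int32(1741)) [ 0.5114 -0.3535  0.146 ]
jarA (array([271.95  , 190.2454]), (32.64384078979492, 35.05466079711914), np.int32(912)) [ 0.5853 -0.2874  0.065 ]
tintop (array([325.644 ,  56.9064]), (59.98202896118164, 64.99383544921875), np.int32(2075)) [ 0.5009 -0.4199  0.129 ]
press [ 0.5707 -0.3622  0.059 ]
```

View pics/w2c.png

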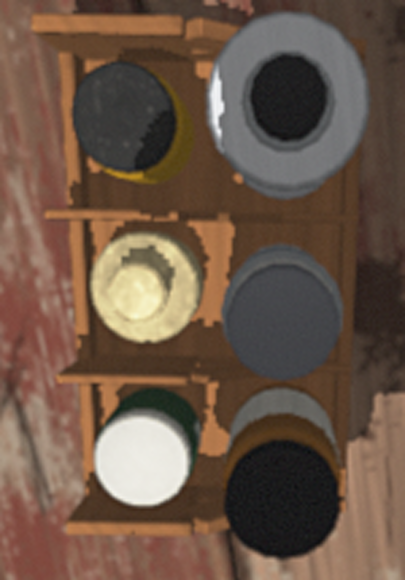

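Call:
{"api": "apply_moves", "payload": {
  "deltas": [
    {"hand": 1, "dx": 0, "dy": 0.5, "dz": -1, "ax": 0, "ay": 0, "az": 0},
    {"hand": 1, "dx": 0, "dy": 0.5, "dz": -1, "ax": 0, "ay": 0, "az": 0},
    {"hand": 1, "dx": 0, "dy": 0, "dz": -1, "ax": 0, "ay": 0, "az": 0},
    {"hand": 1, "dx": 0, "dy": 0, "dz": -1, "ax": 0, "ay": 0, "az": 0},
    {"hand": 1, "dx": 0, "dy": 0, "dz": -1, "ax": 0, "ay": 0, "az": 0},
    {"hand": 1, "dx": 0, "dy": 0, "dz": -1, "ax": 0, "ay": 0, "az": 0},
    {"hand": 1, "dx": 0, "dy": 0, "dz": -1, "ax": 0, "ay": 0, "az": 0},
    {"hand": 1, "dx": 0, "dy": 0, "dz": 0, "ax": 0, "ay": 0, "az": 0},
    {"hand": -0.2, "dx": 0, "dy": 0, "dz": 0, "ax": 0, "ay": 0, "az": 0},
    {"hand": -0.2, "dx": 0, "dy": 0, "dz": 0, "ax": 0, "ay": 0, "az": 0}
  ],
  "force": 30
}}

```text
time: 3.8
ee_pos: [0.5207, -0.2833, 0.122]
orientation: [-0.655, 0.756, -0.001, 0.001]
ft_force: [0.3, -0.1, -0.2]
finger_gap: 0.0591
grasp_force: 0.0
```

```bash
python3 -c "
from h import *
st()"
```

```text
t 3.80 p [ 0.5207 -0.2833  0.122 ] axis -0.1424 tilt [-0.0014  0.0007] F [ 0.2576 -0.0771 -0.2373] gap 0.0591 gf 0.0
```

Call:
{"api": "apply_moves", "payload": {
  "deltas": [
    {"hand": -0.6, "dx": 0, "dy": 0, "dz": 0, "ax": 0, "ay": 0, "az": 0},
    {"hand": -0.6, "dx": 0, "dy": 0, "dz": 0, "ax": 0, "ay": 0, "az": 0},
    {"hand": -0.6, "dx": 0, "dy": 0, "dz": 0, "ax": 0, "ay": 0, "az": 0},
    {"hand": -0.6, "dx": 0, "dy": 0, "dz": 0, "ax": 0, "ay": 0, "az": 0},
    {"hand": -0.6, "dx": 0, "dy": 0, "dz": 0, "ax": 0, "ay": 0, "az": 0},
    {"hand": -0.6, "dx": 0, "dy": 0, "dz": 0.4, "ax": 0, "ay": 0, "az": 0},
    {"hand": -0.6, "dx": 0, "dy": 0, "dz": 0.6, "ax": 0, "ay": 0, "az": 0},
    {"hand": -0.6, "dx": 0, "dy": 0, "dz": 0.8, "ax": 0, "ay": 0, "az": 0},
    {"hand": -0.6, "dx": 0, "dy": 0, "dz": 0.8, "ax": 0, "ay": 0, "az": 0},
    {"hand": -0.6, "dx": 0, "dy": 0, "dz": 0.4, "ax": 0, "ay": 0, "az": 0}
  ],
  "force": 30
}}

```text
time: 4.8
ee_pos: [0.5201, -0.2825, 0.1969]
orientation: [-0.655, 0.755, -0.001, 0.001]
ft_force: [0.0, -0.0, -1.7]
finger_gap: 0.0444
grasp_force: 31.5
```

```bash
python3 -c "
from h import *
st()"; python3 look.py w3
```

```text
t 4.80 p [ 0.5201 -0.2825  0.1969] axis -0.1419 tilt [-0.0006  0.0005] F [ 0.0091 -0.0278 -1.6967] gap 0.0444 gf 31.5
t 4.80 p [ 0.5201 -0.2825  0.1969] axis -0.1419 tilt [-0.0006  0.0005] F [ 0.0091 -0.0278 -1.6967] gap 0.0444 gf 31.5
301.75258872482715 [ 0.5082 -0.3591  0.3257] [ 0.0442  0.303  -0.952 ] [-0.9899  0.1417 -0.0009]
```

View pics/w3.png

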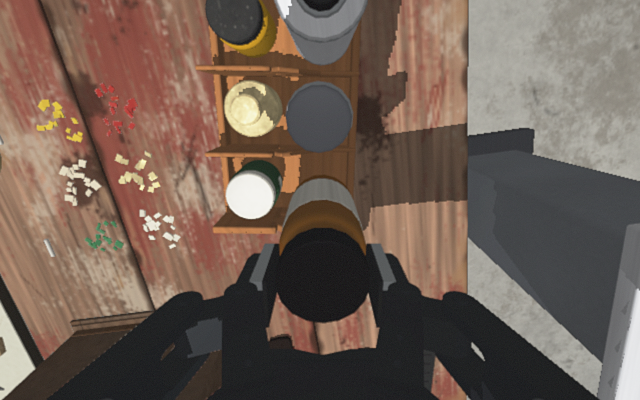

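Amber is held (lid at (323,275), 1.7 N). I'll carry it to the mat's +y slot.

Call:
{"api": "apply_moves", "payload": {
  "deltas": [
    {"hand": -0.6, "dx": -0.16, "dy": 0.5, "dz": 0, "ax": 0, "ay": 0, "az": 0},
    {"hand": -0.6, "dx": -0.16, "dy": 1, "dz": 0, "ax": 0, "ay": 0, "az": 0},
    {"hand": -0.6, "dx": -0.16, "dy": 1, "dz": 0, "ax": 0, "ay": 0, "az": 0},
    {"hand": -0.6, "dx": -0.16, "dy": 1, "dz": 0, "ax": 0, "ay": 0, "az": 0},
    {"hand": -0.6, "dx": -0.16, "dy": 1, "dz": 0, "ax": 0, "ay": 0, "az": 0},
    {"hand": -0.6, "dx": -0.16, "dy": 1, "dz": 0, "ax": 0, "ay": 0, "az": 0},
    {"hand": -0.6, "dx": -0.16, "dy": 1, "dz": 0, "ax": 0, "ay": 0, "az": 0},
    {"hand": -0.6, "dx": -0.16, "dy": 1, "dz": 0, "ax": 0, "ay": 0, "az": 0},
    {"hand": -0.6, "dx": -0.16, "dy": 1, "dz": 0, "ax": 0, "ay": 0, "az": 0},
    {"hand": -0.6, "dx": -0.16, "dy": 1, "dz": 0, "ax": 0, "ay": 0, "az": 0}
  ]
}}

```text
time: 5.85
ee_pos: [0.478, -0.0437, 0.1939]
orientation: [-0.655, 0.756, 0.001, -0.001]
ft_force: [-0.6, 0.3, -2.1]
finger_gap: 0.0449
grasp_force: 31.5
```

Call:
{"api": "apply_moves", "payload": {
  "deltas": [
    {"hand": -0.6, "dx": 0, "dy": 1, "dz": 0, "ax": 0, "ay": 0, "az": 0},
    {"hand": -0.6, "dx": 0, "dy": 1, "dz": 0, "ax": 0, "ay": 0, "az": 0},
    {"hand": -0.6, "dx": 0, "dy": 1, "dz": 0, "ax": 0, "ay": 0, "az": 0},
    {"hand": -0.6, "dx": 0, "dy": 1, "dz": 0, "ax": 0, "ay": 0, "az": 0},
    {"hand": -0.6, "dx": 0, "dy": 1, "dz": 0, "ax": 0, "ay": 0, "az": 0},
    {"hand": -0.6, "dx": 0, "dy": 1, "dz": 0, "ax": 0, "ay": 0, "az": 0},
    {"hand": -0.6, "dx": 0, "dy": 1, "dz": -0.3, "ax": 0, "ay": 0, "az": 0},
    {"hand": -0.6, "dx": 0, "dy": 0.6, "dz": -0.5, "ax": 0, "ay": 0, "az": 0},
    {"hand": -0.6, "dx": 0, "dy": 0.3, "dz": -0.6, "ax": 0, "ay": 0, "az": 0},
    {"hand": -0.6, "dx": 0, "dy": 0.1, "dz": -0.6, "ax": 0, "ay": 0, "az": 0}
  ]
}}

```text
time: 6.85
ee_pos: [0.4786, 0.1554, 0.1433]
orientation: [-0.655, 0.755, 0.0, -0.001]
ft_force: [-0.2, 0.5, -2.4]
finger_gap: 0.0447
grasp_force: 31.5
```

```bash
python3 -c "
from h import *
st()"; python3 look.py w4 amber mat shell_board plain_board
python3 -c "
import cv2,numpy as np
a=cv2.imread('pics/w4.png');cv2.imwrite('pics/w4c.png',a)"
```

```text
t 6.85 p [0.4786 0.1554 0.1433] axis -0.1412 tilt [ 0.0004 -0.0013] F [-0.2107  0.5245 -2.4481] gap 0.0447 gf 31.5
t 6.85 p [0.4786 0.1554 0.1433] axis -0.1412 tilt [ 0.0004 -0.0013] F [-0.2107  0.5245 -2.4481] gap 0.0447 gf 31.5
301.75258872482715 [0.4672 0.0788 0.2722] [ 0.0401  0.3022 -0.9524] [-0.99    0.1409  0.0031]
amber [([276.0, 173.0, 370.0, 321.0], 0.57)]
mat [([252.0, 0.0, 389.0, 238.0], 0.8)]
shell_board [([330.0, 242.0, 404.0, 341.0], 0.72)]
plain_board [([268.0, 301.0, 305.0, 352.0], 0.89)]
```

View pics/w4.png

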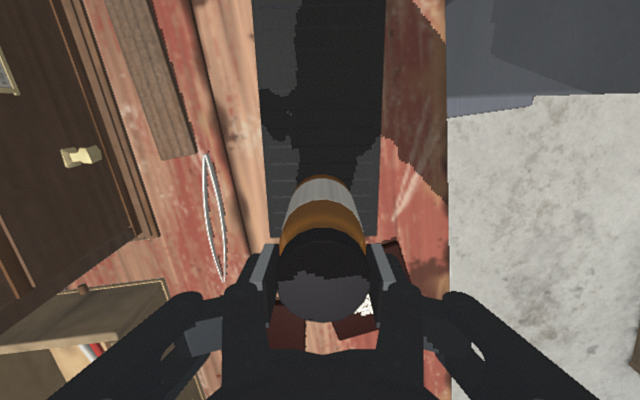

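Amber hangs over the mat, centred across it; the mat spans columns 265–382 with its far edge at row 238. Lower and release.

Call:
{"api": "apply_moves", "payload": {
  "deltas": [
    {"hand": -0.6, "dx": 0, "dy": 0, "dz": -0.5, "ax": 0, "ay": 0, "az": 0},
    {"hand": -0.6, "dx": 0, "dy": 0, "dz": -0.3, "ax": 0, "ay": 0, "az": 0},
    {"hand": -0.6, "dx": 0, "dy": 0, "dz": -0.15, "ax": 0, "ay": 0, "az": 0},
    {"hand": -0.6, "dx": 0, "dy": 0, "dz": -0.05, "ax": 0, "ay": 0, "az": 0},
    {"hand": -0.6, "dx": 0, "dy": 0, "dz": -0.05, "ax": 0, "ay": 0, "az": 0},
    {"hand": -0.6, "dx": 0, "dy": 0, "dz": 0, "ax": 0, "ay": 0, "az": 0},
    {"hand": -0.6, "dx": 0, "dy": 0, "dz": 0, "ax": 0, "ay": 0, "az": 0},
    {"hand": -0.6, "dx": 0, "dy": 0, "dz": 0, "ax": 0, "ay": 0, "az": 0},
    {"hand": -0.6, "dx": 0, "dy": 0, "dz": 0, "ax": 0, "ay": 0, "az": 0},
    {"hand": -0.6, "dx": 0, "dy": 0, "dz": 0, "ax": 0, "ay": 0, "az": 0}
  ]
}}

```text
time: 8.1
ee_pos: [0.48, 0.155, 0.1193]
orientation: [-0.655, 0.755, -0.0, 0.0]
ft_force: [-0.1, -0.2, -1.0]
finger_gap: 0.0446
grasp_force: 31.6
```

Run:
```python
from h import *
st()
d=np.load("w4.npz"); c=(d["K"],d["R"],d["t"])
for p in[(270,238),(376,238),(265,100),(383,100)]: print(ray("wrist",*p,.003,c))
```

```text
t 8.10 p [0.48   0.155  0.1193] axis -0.1419 tilt [-0.0001  0.0002] F [-0.0826 -0.2068 -0.9972] gap 0.0446 gf 31.6
[0.5348 0.1975 0.003 ]
[0.4322 0.2122 0.003 ]
[0.5142 0.0708 0.003 ]
[0.4151 0.0849 0.003 ]
```

Call:
{"api": "apply_moves", "payload": {
  "deltas": [
    {"hand": 0.3, "dx": 0, "dy": 0, "dz": 0, "ax": 0, "ay": 0, "az": 0},
    {"hand": 1, "dx": 0, "dy": 0, "dz": 0, "ax": 0, "ay": 0, "az": 0},
    {"hand": 1, "dx": 0, "dy": 0, "dz": 0, "ax": 0, "ay": 0, "az": 0},
    {"hand": 1, "dx": 0, "dy": 0, "dz": 0, "ax": 0, "ay": 0, "az": 0},
    {"hand": 1, "dx": 0, "dy": 0, "dz": 0.5, "ax": 0, "ay": 0, "az": 0},
    {"hand": 1, "dx": 0, "dy": 0, "dz": 1, "ax": 0, "ay": 0, "az": 0},
    {"hand": 1, "dx": 0, "dy": 0, "dz": 1, "ax": 0, "ay": 0, "az": 0},
    {"hand": 1, "dx": 0, "dy": 0, "dz": 1, "ax": 0, "ay": 0, "az": 0},
    {"hand": 1, "dx": 0, "dy": -1, "dz": 0.5, "ax": 0, "ay": 0, "az": 0},
    {"hand": 1, "dx": 0, "dy": -1, "dz": 0, "ax": 0, "ay": 0, "az": 0}
  ]
}}

```text
time: 9.1
ee_pos: [0.4811, 0.1053, 0.2215]
orientation: [-0.656, 0.755, -0.001, 0.003]
ft_force: [0.3, 0.1, -0.9]
finger_gap: 0.0857
grasp_force: 0.0
```

Call:
{"api": "apply_moves", "payload": {
  "deltas": [
    {"hand": 1, "dx": 0.13, "dy": -1, "dz": 0, "ax": 0, "ay": 0, "az": 0},
    {"hand": 1, "dx": 0.13, "dy": -1, "dz": 0, "ax": 0, "ay": 0, "az": 0},
    {"hand": 1, "dx": 0.13, "dy": -1, "dz": 0, "ax": 0, "ay": 0, "az": 0},
    {"hand": 1, "dx": 0.13, "dy": -1, "dz": 0, "ax": 0, "ay": 0, "az": 0},
    {"hand": 1, "dx": 0.13, "dy": -1, "dz": 0, "ax": 0, "ay": 0, "az": 0},
    {"hand": 1, "dx": 0.13, "dy": -1, "dz": 0, "ax": 0, "ay": 0, "az": 0},
    {"hand": 1, "dx": 0.13, "dy": -1, "dz": 0, "ax": 0, "ay": 0, "az": 0},
    {"hand": 1, "dx": 0.13, "dy": -1, "dz": 0, "ax": 0, "ay": 0, "az": 0},
    {"hand": 1, "dx": 0.13, "dy": -1, "dz": 0, "ax": 0, "ay": 0, "az": 0},
    {"hand": 1, "dx": 0.13, "dy": -1, "dz": 0, "ax": 0, "ay": 0, "az": 0}
  ]
}}

```text
time: 10.1
ee_pos: [0.5124, -0.1461, 0.2191]
orientation: [-0.655, 0.755, -0.0, 0.0]
ft_force: [1.4, -0.2, 0.5]
finger_gap: 0.0852
grasp_force: 0.0
```

Call:
{"api": "apply_moves", "payload": {
  "deltas": [
    {"hand": 1, "dx": 0, "dy": -1, "dz": 0, "ax": 0, "ay": 0, "az": 0},
    {"hand": 1, "dx": 0, "dy": -1, "dz": 0, "ax": 0, "ay": 0, "az": 0},
    {"hand": 1, "dx": 0, "dy": -1, "dz": 0, "ax": 0, "ay": 0, "az": 0},
    {"hand": 1, "dx": 0, "dy": -1, "dz": 0, "ax": 0, "ay": 0, "az": 0},
    {"hand": 1, "dx": 0, "dy": -1, "dz": 0, "ax": 0, "ay": 0, "az": 0},
    {"hand": 1, "dx": 0, "dy": -1, "dz": 0, "ax": 0, "ay": 0, "az": 0},
    {"hand": 1, "dx": 0, "dy": -1, "dz": 0, "ax": 0, "ay": 0, "az": 0},
    {"hand": 1, "dx": 0, "dy": -0.8, "dz": 0, "ax": 0, "ay": 0, "az": 0},
    {"hand": 1, "dx": 0, "dy": -0.4, "dz": -0.3, "ax": 0, "ay": 0, "az": 0},
    {"hand": 1, "dx": 0, "dy": 0, "dz": -0.3, "ax": 0, "ay": 0, "az": 0}
  ]
}}

```text
time: 11.1
ee_pos: [0.5121, -0.3508, 0.2031]
orientation: [-0.654, 0.756, 0.0, 0.0]
ft_force: [-0.7, 0.4, -0.2]
finger_gap: 0.0854
grasp_force: 0.0
```

```bash
python3 look.py w5 spray tin amber
python3 - <<'E'
from h import *
import cv2
im=snap("top","t5.png"); c=cal("top")
for l in("amber","tin"):print(l,[(x["bbox"],x["conf"]) for x in manip.recognise("top",l)[:2]])
a=cv2.imread("pics/w5.png"); b=cv2.imread("pics/t5.png")
cv2.imwrite("pics/m5.png",np.hstack([a[:,160:480],cv2.resize(b[150:280,180:340],(480,390)).repeat(1,0)[:400] if 0 else cv2.resize(b[150:283,180:340],(480,400))]))
E
```

```text
t 11.10 p [ 0.5121 -0.3508  0.2031] axis -0.1438 tilt [0.0002 0.    ] F [-0.7499  0.4301 -0.2446] gap 0.0854 gf 0.0
301.75258872482715 [ 0.5003 -0.4275  0.3318] [ 0.0429  0.3035 -0.9519] [-0.9896  0.1435  0.0011]
spray [([292.0, 159.0, 352.0, 252.0], 0.57)]
tin [([281.0, 70.0, 364.0, 157.0], 0.61)]
amber []
amber [([229.9, 214.3, 255.4, 238.5], 0.7)]
tin [([456.3, 204.5, 468.9, 220.8], 0.68)]
```

View pics/m5.png

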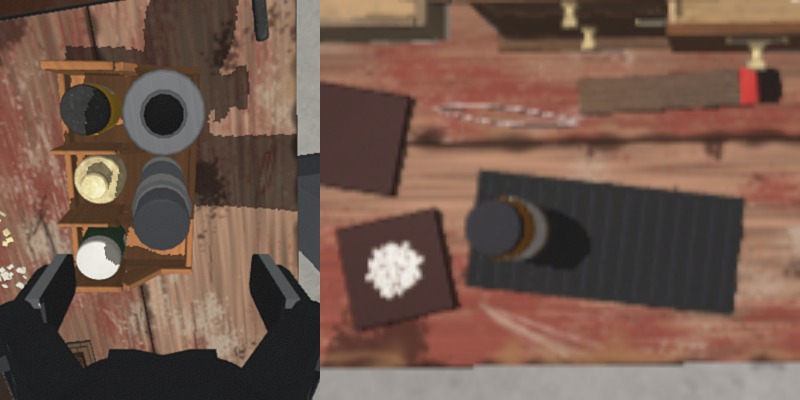

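Amber stands upright on the mat, and the spray cap at (322,220) is centred between the fingers. Descend, grip and lift.

Call:
{"api": "apply_moves", "payload": {
  "deltas": [
    {"hand": 1, "dx": 0, "dy": 0, "dz": -1, "ax": 0, "ay": 0, "az": 0},
    {"hand": 1, "dx": 0, "dy": 0, "dz": -1, "ax": 0, "ay": 0, "az": 0},
    {"hand": 1, "dx": 0, "dy": 0, "dz": -0.7, "ax": 0, "ay": 0, "az": 0},
    {"hand": 1, "dx": 0, "dy": 0, "dz": -0.3, "ax": 0, "ay": 0, "az": 0},
    {"hand": 0.2, "dx": 0, "dy": 0, "dz": 0, "ax": 0, "ay": 0, "az": 0},
    {"hand": -0.6, "dx": 0, "dy": 0, "dz": 0, "ax": 0, "ay": 0, "az": 0},
    {"hand": -0.6, "dx": 0, "dy": 0, "dz": 0, "ax": 0, "ay": 0, "az": 0},
    {"hand": -0.6, "dx": 0, "dy": 0, "dz": 0, "ax": 0, "ay": 0, "az": 0},
    {"hand": -0.6, "dx": 0, "dy": 0, "dz": 0, "ax": 0, "ay": 0, "az": 0},
    {"hand": -0.6, "dx": 0, "dy": 0, "dz": 0, "ax": 0, "ay": 0, "az": 0}
  ]
}}

```text
time: 12.45
ee_pos: [0.5131, -0.3505, 0.1306]
orientation: [-0.655, 0.755, -0.001, 0.0]
ft_force: [-1.0, 1.6, 6.1]
finger_gap: 0.0384
grasp_force: 30.9
```

Call:
{"api": "apply_moves", "payload": {
  "deltas": [
    {"hand": -0.6, "dx": 0, "dy": 0, "dz": 0, "ax": 0, "ay": 0, "az": 0},
    {"hand": -0.6, "dx": 0, "dy": 0, "dz": 0, "ax": 0, "ay": 0, "az": 0},
    {"hand": -0.6, "dx": 0, "dy": 0, "dz": 0, "ax": 0, "ay": 0, "az": 0},
    {"hand": -0.6, "dx": 0, "dy": 0, "dz": 0, "ax": 0, "ay": 0, "az": 0},
    {"hand": -0.6, "dx": 0, "dy": 0, "dz": 0, "ax": 0, "ay": 0, "az": 0},
    {"hand": -0.6, "dx": 0, "dy": 0, "dz": 0, "ax": 0, "ay": 0, "az": 0},
    {"hand": -0.6, "dx": 0, "dy": 0, "dz": 0, "ax": 0, "ay": 0, "az": 0},
    {"hand": -0.6, "dx": 0, "dy": 0, "dz": 0, "ax": 0, "ay": 0, "az": 0},
    {"hand": -0.6, "dx": 0, "dy": 0, "dz": 0, "ax": 0, "ay": 0, "az": 0},
    {"hand": -0.6, "dx": 0, "dy": 0, "dz": 0, "ax": 0, "ay": 0, "az": 0}
  ]
}}

```text
time: 13.45
ee_pos: [0.5131, -0.3505, 0.1306]
orientation: [-0.655, 0.755, -0.001, 0.0]
ft_force: [-0.6, 0.7, 5.8]
finger_gap: 0.0383
grasp_force: 30.9
```

Call:
{"api": "apply_moves", "payload": {
  "deltas": [
    {"hand": -0.6, "dx": 0, "dy": 0, "dz": 0.5, "ax": 0, "ay": 0, "az": 0},
    {"hand": -0.6, "dx": 0, "dy": 0, "dz": 1, "ax": 0, "ay": 0, "az": 0},
    {"hand": -0.6, "dx": 0, "dy": 0, "dz": 1, "ax": 0, "ay": 0, "az": 0},
    {"hand": -0.6, "dx": 0, "dy": 0, "dz": 0.5, "ax": 0, "ay": 0, "az": 0},
    {"hand": -0.6, "dx": -0.28, "dy": 0.5, "dz": 0, "ax": 0, "ay": 0, "az": 0},
    {"hand": -0.6, "dx": -0.28, "dy": 1, "dz": 0, "ax": 0, "ay": 0, "az": 0},
    {"hand": -0.6, "dx": -0.28, "dy": 1, "dz": 0, "ax": 0, "ay": 0, "az": 0},
    {"hand": -0.6, "dx": -0.28, "dy": 1, "dz": 0, "ax": 0, "ay": 0, "az": 0},
    {"hand": -0.6, "dx": -0.28, "dy": 1, "dz": 0, "ax": 0, "ay": 0, "az": 0},
    {"hand": -0.6, "dx": -0.28, "dy": 1, "dz": 0, "ax": 0, "ay": 0, "az": 0}
  ]
}}

```text
time: 14.45
ee_pos: [0.4693, -0.2114, 0.2034]
orientation: [-0.655, 0.756, 0.001, -0.0]
ft_force: [1.2, 0.0, -2.0]
finger_gap: 0.038
grasp_force: 30.7
```

Call:
{"api": "apply_moves", "payload": {
  "deltas": [
    {"hand": -0.6, "dx": 0, "dy": 1, "dz": 0, "ax": 0, "ay": 0, "az": 0},
    {"hand": -0.6, "dx": 0, "dy": 1, "dz": 0, "ax": 0, "ay": 0, "az": 0},
    {"hand": -0.6, "dx": 0, "dy": 1, "dz": 0, "ax": 0, "ay": 0, "az": 0},
    {"hand": -0.6, "dx": 0, "dy": 1, "dz": 0, "ax": 0, "ay": 0, "az": 0},
    {"hand": -0.6, "dx": 0, "dy": 1, "dz": 0, "ax": 0, "ay": 0, "az": 0},
    {"hand": -0.6, "dx": 0, "dy": 1, "dz": 0, "ax": 0, "ay": 0, "az": 0},
    {"hand": -0.6, "dx": 0, "dy": 1, "dz": 0, "ax": 0, "ay": 0, "az": 0},
    {"hand": -0.6, "dx": 0, "dy": 1, "dz": 0, "ax": 0, "ay": 0, "az": 0},
    {"hand": -0.6, "dx": 0, "dy": 1, "dz": 0, "ax": 0, "ay": 0, "az": 0},
    {"hand": -0.6, "dx": 0, "dy": 1, "dz": 0, "ax": 0, "ay": 0, "az": 0}
  ]
}}

```text
time: 15.45
ee_pos: [0.4696, 0.0384, 0.2036]
orientation: [-0.655, 0.756, 0.0, -0.001]
ft_force: [0.1, -0.1, -1.9]
finger_gap: 0.038
grasp_force: 30.7
```

Call:
{"api": "apply_moves", "payload": {
  "deltas": [
    {"hand": -0.6, "dx": 0, "dy": 1, "dz": 0, "ax": 0, "ay": 0, "az": 0},
    {"hand": -0.6, "dx": 0, "dy": 0.6, "dz": -0.6, "ax": 0, "ay": 0, "az": 0},
    {"hand": -0.6, "dx": 0, "dy": 0.2, "dz": -0.8, "ax": 0, "ay": 0, "az": 0},
    {"hand": -0.6, "dx": 0, "dy": 0, "dz": -0.8, "ax": 0, "ay": 0, "az": 0},
    {"hand": -0.6, "dx": 0, "dy": 0, "dz": -0.4, "ax": 0, "ay": 0, "az": 0},
    {"hand": -0.6, "dx": 0, "dy": 0, "dz": -0.2, "ax": 0, "ay": 0, "az": 0},
    {"hand": -0.6, "dx": 0, "dy": 0, "dz": -0.1, "ax": 0, "ay": 0, "az": 0},
    {"hand": -0.6, "dx": 0, "dy": 0, "dz": 0, "ax": 0, "ay": 0, "az": 0},
    {"hand": -0.6, "dx": 0, "dy": 0, "dz": 0, "ax": 0, "ay": 0, "az": 0},
    {"hand": -0.6, "dx": 0, "dy": 0, "dz": 0, "ax": 0, "ay": 0, "az": 0}
  ]
}}

```text
time: 16.45
ee_pos: [0.4708, 0.0826, 0.1322]
orientation: [-0.655, 0.756, -0.0, 0.001]
ft_force: [-0.2, 0.6, -2.0]
finger_gap: 0.0381
grasp_force: 30.7
```

Call:
{"api": "apply_moves", "payload": {
  "deltas": [
    {"hand": -0.6, "dx": 0, "dy": 0, "dz": -0.1, "ax": 0, "ay": 0, "az": 0},
    {"hand": -0.6, "dx": 0, "dy": 0, "dz": -0.06, "ax": 0, "ay": 0, "az": 0},
    {"hand": -0.6, "dx": 0, "dy": 0, "dz": -0.03, "ax": 0, "ay": 0, "az": 0},
    {"hand": -0.6, "dx": 0, "dy": 0, "dz": 0, "ax": 0, "ay": 0, "az": 0},
    {"hand": -0.6, "dx": 0, "dy": 0, "dz": 0, "ax": 0, "ay": 0, "az": 0},
    {"hand": -0.6, "dx": 0, "dy": 0, "dz": 0, "ax": 0, "ay": 0, "az": 0},
    {"hand": -0.6, "dx": 0, "dy": 0, "dz": 0, "ax": 0, "ay": 0, "az": 0},
    {"hand": -0.6, "dx": 0, "dy": 0, "dz": 0, "ax": 0, "ay": 0, "az": 0},
    {"hand": -0.6, "dx": 0, "dy": 0, "dz": 0, "ax": 0, "ay": 0, "az": 0},
    {"hand": -0.6, "dx": 0, "dy": 0, "dz": 0, "ax": 0, "ay": 0, "az": 0}
  ]
}}

```text
time: 17.45
ee_pos: [0.4706, 0.0825, 0.1275]
orientation: [-0.655, 0.755, -0.0, 0.0]
ft_force: [-2.6, 0.4, 6.2]
finger_gap: 0.0381
grasp_force: 31.5
```

Call:
{"api": "apply_moves", "payload": {
  "deltas": [
    {"hand": 0, "dx": 0, "dy": 0, "dz": 0, "ax": 0, "ay": 0, "az": 0},
    {"hand": 1, "dx": 0, "dy": 0, "dz": 0, "ax": 0, "ay": 0, "az": 0},
    {"hand": 1, "dx": 0, "dy": 0, "dz": 0, "ax": 0, "ay": 0, "az": 0},
    {"hand": 1, "dx": 0, "dy": 0, "dz": 0, "ax": 0, "ay": 0, "az": 0},
    {"hand": 1, "dx": 0, "dy": 0, "dz": 0.5, "ax": 0, "ay": 0, "az": 0},
    {"hand": 1, "dx": 0, "dy": 0, "dz": 1, "ax": 0, "ay": 0, "az": 0},
    {"hand": 1, "dx": 0, "dy": 0, "dz": 1, "ax": 0, "ay": 0, "az": 0},
    {"hand": 1, "dx": 0, "dy": 0, "dz": 1, "ax": 0, "ay": 0, "az": 0},
    {"hand": 1, "dx": 0, "dy": -1, "dz": 0.5, "ax": 0, "ay": 0, "az": 0},
    {"hand": 1, "dx": 0, "dy": -1, "dz": 0, "ax": 0, "ay": 0, "az": 0}
  ]
}}

```text
time: 18.45
ee_pos: [0.4717, 0.0326, 0.2291]
orientation: [-0.656, 0.755, -0.001, 0.002]
ft_force: [-0.1, -0.1, -0.7]
finger_gap: 0.0852
grasp_force: 0.0
```

Call:
{"api": "apply_moves", "payload": {
  "deltas": [
    {"hand": 1, "dx": 0.12, "dy": -1, "dz": 0, "ax": 0, "ay": 0, "az": 0},
    {"hand": 1, "dx": 0.12, "dy": -1, "dz": 0, "ax": 0, "ay": 0, "az": 0},
    {"hand": 1, "dx": 0.12, "dy": -1, "dz": 0, "ax": 0, "ay": 0, "az": 0},
    {"hand": 1, "dx": 0.12, "dy": -1, "dz": 0, "ax": 0, "ay": 0, "az": 0},
    {"hand": 1, "dx": 0.12, "dy": -1, "dz": 0, "ax": 0, "ay": 0, "az": 0},
    {"hand": 1, "dx": 0.12, "dy": -1, "dz": 0, "ax": 0, "ay": 0, "az": 0},
    {"hand": 1, "dx": 0.12, "dy": -1, "dz": 0, "ax": 0, "ay": 0, "az": 0},
    {"hand": 1, "dx": 0.12, "dy": -1, "dz": 0, "ax": 0, "ay": 0, "az": 0},
    {"hand": 1, "dx": 0.12, "dy": -1, "dz": 0, "ax": 0, "ay": 0, "az": 0},
    {"hand": 1, "dx": 0.12, "dy": -1, "dz": 0, "ax": 0, "ay": 0, "az": 0}
  ]
}}

```text
time: 19.45
ee_pos: [0.5004, -0.2186, 0.2266]
orientation: [-0.655, 0.756, 0.0, -0.0]
ft_force: [1.2, 0.0, 0.6]
finger_gap: 0.0853
grasp_force: 0.0
```

Call:
{"api": "apply_moves", "payload": {
  "deltas": [
    {"hand": 1, "dx": 0, "dy": -1, "dz": 0, "ax": 0, "ay": 0, "az": 0},
    {"hand": 1, "dx": 0, "dy": -1, "dz": 0, "ax": 0, "ay": 0, "az": 0},
    {"hand": 1, "dx": 0, "dy": -1, "dz": 0, "ax": 0, "ay": 0, "az": 0},
    {"hand": 1, "dx": 0, "dy": -1, "dz": 0, "ax": 0, "ay": 0, "az": 0},
    {"hand": 1, "dx": 0, "dy": -1, "dz": 0, "ax": 0, "ay": 0, "az": 0},
    {"hand": 1, "dx": 0, "dy": -1, "dz": 0, "ax": 0, "ay": 0, "az": 0},
    {"hand": 1, "dx": 0, "dy": -1, "dz": 0, "ax": 0, "ay": 0, "az": 0},
    {"hand": 1, "dx": 0, "dy": -0.8, "dz": 0, "ax": 0, "ay": 0, "az": 0},
    {"hand": 1, "dx": 0, "dy": -0.3, "dz": 0, "ax": 0, "ay": 0, "az": 0},
    {"hand": 1, "dx": 0, "dy": 0, "dz": 0, "ax": 0, "ay": 0, "az": 0}
  ]
}}

```text
time: 20.45
ee_pos: [0.5001, -0.4206, 0.2261]
orientation: [-0.655, 0.756, 0.0, -0.0]
ft_force: [-0.2, -1.0, -0.5]
finger_gap: 0.0854
grasp_force: 0.0
```

```bash
python3 look.py w6 tin press
python3 - <<'E'
from h import *
d=np.load("w6.npz"); c=(d["K"],d["R"],d["t"])
for n,p in(("tin",(.5008,-.4195,.142)),("press",(.574,-.361,.059))): print(n,proj("wrist",p,c))
b=snap("top","t6.png")[:,:,::-1]; a=cv2.imread("pics/w6.png")
cv2.imwrite("pics/m6.png",np.hstack([a[:,160:480],cv2.resize(b[150:283,180:340],(480,400))]))
E
```

```text
t 20.45 p [ 0.5001 -0.4206  0.2261] axis -0.1434 tilt [ 0.0005 -0.0001] F [-0.1533 -1.0156 -0.4624] gap 0.0854 gf 0.0
301.75258872482715 [ 0.4883 -0.4973  0.3548] [ 0.0423  0.3037 -0.9518] [-0.9897  0.1431  0.0017]
tin [([286.0, 152.0, 354.0, 236.0], 0.61)]
press [([244.0, 221.0, 289.0, 256.0], 0.92)]
tin [320.1402 211.1604]
press [261.4393 243.8372]
```

View pics/m6.png

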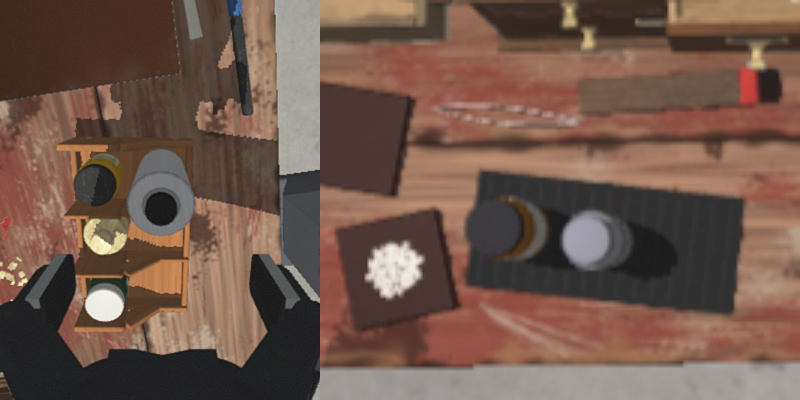

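Both jars stand on the mat, and the tin cap at (322,208) is centred under the gripper. Grip the tin.

Call:
{"api": "apply_moves", "payload": {
  "deltas": [
    {"hand": 1, "dx": 0, "dy": 0, "dz": -1, "ax": 0, "ay": 0, "az": 0},
    {"hand": 1, "dx": 0, "dy": 0, "dz": -1, "ax": 0, "ay": 0, "az": 0},
    {"hand": 1, "dx": 0, "dy": 0, "dz": -1, "ax": 0, "ay": 0, "az": 0},
    {"hand": 1, "dx": 0, "dy": 0, "dz": -1, "ax": 0, "ay": 0, "az": 0},
    {"hand": 1, "dx": 0, "dy": 0, "dz": -0.6, "ax": 0, "ay": 0, "az": 0},
    {"hand": 0.3, "dx": 0, "dy": 0, "dz": 0, "ax": 0, "ay": 0, "az": 0},
    {"hand": -0.2, "dx": 0, "dy": 0, "dz": 0, "ax": 0, "ay": 0, "az": 0},
    {"hand": -0.2, "dx": 0, "dy": 0, "dz": 0, "ax": 0, "ay": 0, "az": 0},
    {"hand": -0.2, "dx": 0, "dy": 0, "dz": 0, "ax": 0, "ay": 0, "az": 0},
    {"hand": -0.2, "dx": 0, "dy": 0, "dz": 0, "ax": 0, "ay": 0, "az": 0}
  ]
}}

```text
time: 21.65
ee_pos: [0.5012, -0.4203, 0.1133]
orientation: [-0.655, 0.755, -0.001, 0.0]
ft_force: [0.6, 0.7, 2.9]
finger_gap: 0.0533
grasp_force: 32.0
```

Call:
{"api": "apply_moves", "payload": {
  "deltas": [
    {"hand": -0.2, "dx": 0, "dy": 0, "dz": 0.5, "ax": 0, "ay": 0, "az": 0},
    {"hand": -0.2, "dx": 0, "dy": 0, "dz": 1, "ax": 0, "ay": 0, "az": 0},
    {"hand": -0.2, "dx": 0, "dy": 0, "dz": 1, "ax": 0, "ay": 0, "az": 0},
    {"hand": -0.2, "dx": 0, "dy": 0, "dz": 0.5, "ax": 0, "ay": 0, "az": 0},
    {"hand": -0.2, "dx": -0.26, "dy": 0.5, "dz": 0, "ax": 0, "ay": 0, "az": 0},
    {"hand": -0.2, "dx": -0.26, "dy": 1, "dz": 0, "ax": 0, "ay": 0, "az": 0},
    {"hand": -0.2, "dx": -0.26, "dy": 1, "dz": 0, "ax": 0, "ay": 0, "az": 0},
    {"hand": -0.2, "dx": -0.26, "dy": 1, "dz": 0, "ax": 0, "ay": 0, "az": 0},
    {"hand": -0.2, "dx": -0.26, "dy": 1, "dz": 0, "ax": 0, "ay": 0, "az": 0},
    {"hand": -0.2, "dx": -0.26, "dy": 1, "dz": 0, "ax": 0, "ay": 0, "az": 0}
  ]
}}

```text
time: 22.65
ee_pos: [0.4604, -0.2814, 0.1867]
orientation: [-0.655, 0.756, 0.001, -0.0]
ft_force: [0.7, 0.3, -1.9]
finger_gap: 0.0531
grasp_force: 32.9
```

Call:
{"api": "apply_moves", "payload": {
  "deltas": [
    {"hand": -0.2, "dx": 0, "dy": 1, "dz": 0, "ax": 0, "ay": 0, "az": 0},
    {"hand": -0.2, "dx": 0, "dy": 1, "dz": 0, "ax": 0, "ay": 0, "az": 0},
    {"hand": -0.2, "dx": 0, "dy": 1, "dz": 0, "ax": 0, "ay": 0, "az": 0},
    {"hand": -0.2, "dx": 0, "dy": 1, "dz": 0, "ax": 0, "ay": 0, "az": 0},
    {"hand": -0.2, "dx": 0, "dy": 1, "dz": 0, "ax": 0, "ay": 0, "az": 0},
    {"hand": -0.2, "dx": 0, "dy": 1, "dz": 0, "ax": 0, "ay": 0, "az": 0},
    {"hand": -0.2, "dx": 0, "dy": 1, "dz": 0, "ax": 0, "ay": 0, "az": 0},
    {"hand": -0.2, "dx": 0, "dy": 1, "dz": 0, "ax": 0, "ay": 0, "az": 0},
    {"hand": -0.2, "dx": 0, "dy": 1, "dz": 0, "ax": 0, "ay": 0, "az": 0},
    {"hand": -0.2, "dx": 0, "dy": 1, "dz": 0, "ax": 0, "ay": 0, "az": 0}
  ]
}}

```text
time: 23.65
ee_pos: [0.4607, -0.0317, 0.1868]
orientation: [-0.655, 0.756, 0.0, -0.0]
ft_force: [-0.5, 0.1, -1.7]
finger_gap: 0.0526
grasp_force: 32.9
```

Call:
{"api": "apply_moves", "payload": {
  "deltas": [
    {"hand": -0.2, "dx": 0, "dy": 1, "dz": 0, "ax": 0, "ay": 0, "az": 0},
    {"hand": -0.2, "dx": 0, "dy": 0.6, "dz": -0.6, "ax": 0, "ay": 0, "az": 0},
    {"hand": -0.2, "dx": 0, "dy": 0.1, "dz": -0.8, "ax": 0, "ay": 0, "az": 0},
    {"hand": -0.2, "dx": 0, "dy": 0, "dz": -0.8, "ax": 0, "ay": 0, "az": 0},
    {"hand": -0.2, "dx": 0, "dy": 0, "dz": -0.4, "ax": 0, "ay": 0, "az": 0},
    {"hand": -0.2, "dx": 0, "dy": 0, "dz": -0.2, "ax": 0, "ay": 0, "az": 0},
    {"hand": -0.2, "dx": 0, "dy": 0, "dz": -0.15, "ax": 0, "ay": 0, "az": 0},
    {"hand": -0.2, "dx": 0, "dy": 0, "dz": -0.05, "ax": 0, "ay": 0, "az": 0},
    {"hand": -0.2, "dx": 0, "dy": 0, "dz": 0, "ax": 0, "ay": 0, "az": 0},
    {"hand": -0.2, "dx": 0, "dy": 0, "dz": 0, "ax": 0, "ay": 0, "az": 0}
  ]
}}

```text
time: 24.65
ee_pos: [0.4618, 0.01, 0.1124]
orientation: [-0.655, 0.756, -0.0, 0.001]
ft_force: [0.3, -0.2, -1.8]
finger_gap: 0.0529
grasp_force: 32.9
```

Call:
{"api": "apply_moves", "payload": {
  "deltas": [
    {"hand": -0.2, "dx": 0, "dy": 0, "dz": -0.06, "ax": 0, "ay": 0, "az": 0},
    {"hand": -0.2, "dx": 0, "dy": 0, "dz": -0.04, "ax": 0, "ay": 0, "az": 0},
    {"hand": -0.2, "dx": 0, "dy": 0, "dz": -0.01, "ax": 0, "ay": 0, "az": 0},
    {"hand": -0.2, "dx": 0, "dy": 0, "dz": 0, "ax": 0, "ay": 0, "az": 0},
    {"hand": -0.2, "dx": 0, "dy": 0, "dz": 0, "ax": 0, "ay": 0, "az": 0},
    {"hand": -0.2, "dx": 0, "dy": 0, "dz": 0, "ax": 0, "ay": 0, "az": 0},
    {"hand": -0.2, "dx": 0, "dy": 0, "dz": 0, "ax": 0, "ay": 0, "az": 0},
    {"hand": -0.2, "dx": 0, "dy": 0, "dz": 0, "ax": 0, "ay": 0, "az": 0},
    {"hand": -0.2, "dx": 0, "dy": 0, "dz": 0, "ax": 0, "ay": 0, "az": 0},
    {"hand": -0.2, "dx": 0, "dy": 0, "dz": 0, "ax": 0, "ay": 0, "az": 0}
  ]
}}

```text
time: 25.65
ee_pos: [0.4618, 0.0101, 0.1102]
orientation: [-0.655, 0.755, -0.0, 0.0]
ft_force: [-1.4, 1.2, 7.0]
finger_gap: 0.053
grasp_force: 33.6
```

Call:
{"api": "apply_moves", "payload": {
  "deltas": [
    {"hand": 0.3, "dx": 0, "dy": 0, "dz": 0, "ax": 0, "ay": 0, "az": 0},
    {"hand": 1, "dx": 0, "dy": 0, "dz": 0, "ax": 0, "ay": 0, "az": 0},
    {"hand": 1, "dx": 0, "dy": 0, "dz": 0, "ax": 0, "ay": 0, "az": 0},
    {"hand": 1, "dx": 0, "dy": 0, "dz": 0, "ax": 0, "ay": 0, "az": 0},
    {"hand": 1, "dx": 0, "dy": 0, "dz": 0.5, "ax": 0, "ay": 0, "az": 0},
    {"hand": 1, "dx": 0, "dy": 0, "dz": 1, "ax": 0, "ay": 0, "az": 0},
    {"hand": 1, "dx": 0, "dy": 0, "dz": 1, "ax": 0, "ay": 0, "az": 0},
    {"hand": 1, "dx": 0, "dy": 0, "dz": 1, "ax": 0, "ay": 0, "az": 0},
    {"hand": 1, "dx": 0, "dy": -1, "dz": 0.5, "ax": 0, "ay": 0, "az": 0},
    {"hand": 1, "dx": 0, "dy": -1, "dz": 0, "ax": 0, "ay": 0, "az": 0}
  ]
}}

```text
time: 26.65
ee_pos: [0.4627, -0.0401, 0.2113]
orientation: [-0.656, 0.755, -0.001, 0.002]
ft_force: [-0.0, -0.4, -0.7]
finger_gap: 0.0853
grasp_force: 0.0
```

Call:
{"api": "apply_moves", "payload": {
  "deltas": [
    {"hand": 1, "dx": 0.45, "dy": -1, "dz": 0, "ax": 0, "ay": 0, "az": 0},
    {"hand": 1, "dx": 0.45, "dy": -1, "dz": 0, "ax": 0, "ay": 0, "az": 0},
    {"hand": 1, "dx": 0.45, "dy": -1, "dz": 0, "ax": 0, "ay": 0, "az": 0},
    {"hand": 1, "dx": 0.45, "dy": -1, "dz": 0, "ax": 0, "ay": 0, "az": 0},
    {"hand": 1, "dx": 0.45, "dy": -1, "dz": 0, "ax": 0, "ay": 0, "az": 0},
    {"hand": 1, "dx": 0.45, "dy": -1, "dz": 0, "ax": 0, "ay": 0, "az": 0},
    {"hand": 1, "dx": 0.45, "dy": -1, "dz": 0, "ax": 0, "ay": 0, "az": 0},
    {"hand": 1, "dx": 0.45, "dy": -1, "dz": 0, "ax": 0, "ay": 0, "az": 0},
    {"hand": 1, "dx": 0.45, "dy": -1, "dz": 0, "ax": 0, "ay": 0, "az": 0},
    {"hand": 1, "dx": 0.45, "dy": -1, "dz": 0, "ax": 0, "ay": 0, "az": 0}
  ]
}}

```text
time: 27.65
ee_pos: [0.5742, -0.2911, 0.2085]
orientation: [-0.655, 0.756, 0.0, -0.0]
ft_force: [0.1, -0.0, 0.8]
finger_gap: 0.0855
grasp_force: 0.0
```

```bash
python3 look.py w7 press jar_a
python3 - <<'E'
from h import *
d=np.load("w7.npz"); c=(d["K"],d["R"],d["t"])
for n,p in(("press",(.574,-.361,.061)),): print(n,proj("wrist",p,c))
b=snap("top","t7.png")[:,:,::-1]; a=cv2.imread("pics/w7.png")
cv2.imwrite("pics/m7.png",np.hstack([cv2.resize(a[40:240,220:380],(480,600)),cv2.resize(b[150:283,230:340],(320,387)).repeat(2,0)[:600] if 0 else cv2.copyMakeBorder(cv2.resize(b[190:270,220:340],(320,213)),0,387,0,0,0)]))
E
```

```text
t 27.65 p [ 0.5742 -0.2911  0.2085] axis -0.1421 tilt [ 0.0003 -0.0002] F [ 0.1245 -0.0077  0.807 ] gap 0.0855 gf 0.0
301.75258872482715 [ 0.5625 -0.3678  0.3374] [ 0.042   0.3034 -0.9519] [-0.9899  0.1419  0.0015]
press [([283.0, 83.0, 338.0, 138.0], 0.94)]
jar_a [([282.0, 0.0, 337.0, 64.0], 0.81), ([289.0, 158.0, 337.0, 213.0], 0.65)]
press [309.8619 111.0942]
```

View pics/m7.png

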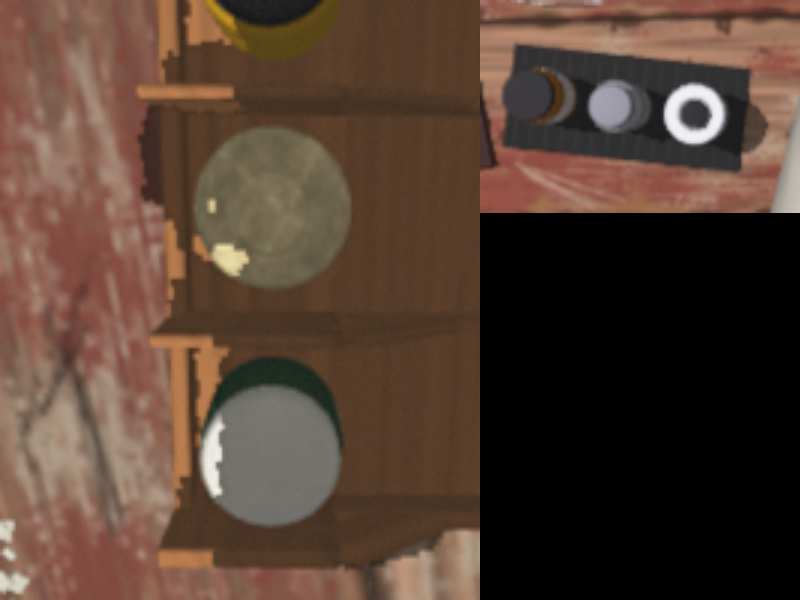

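The three stand on the mat, and the press body is centred at (310.5,109).

Run:
```python
from h import *
d=np.load("w7.npz"); c=(d["K"],d["R"],d["t"])
p=ray("wrist",310.4,109,.044,c); print(p, ray("wrist",309.5,109,.059,c)); print((p[:2]-[.5742,-.2911])/.025)
```

```text
[ 0.5739 -0.3624  0.044 ] [ 0.5741 -0.3628  0.059 ]
[-0.0111 -2.8506]
```

Call:
{"api": "apply_moves", "payload": {
  "deltas": [
    {"hand": 1, "dx": 0, "dy": -1, "dz": 0, "ax": 0, "ay": 0, "az": 0},
    {"hand": 1, "dx": 0, "dy": -1, "dz": 0, "ax": 0, "ay": 0, "az": 0},
    {"hand": 1, "dx": 0, "dy": -0.85, "dz": -0.5, "ax": 0, "ay": 0, "az": 0},
    {"hand": 1, "dx": 0, "dy": 0, "dz": -1, "ax": 0, "ay": 0, "az": 0},
    {"hand": 1, "dx": 0, "dy": 0, "dz": -1, "ax": 0, "ay": 0, "az": 0},
    {"hand": 1, "dx": 0, "dy": 0, "dz": -1, "ax": 0, "ay": 0, "az": 0},
    {"hand": 1, "dx": 0, "dy": 0, "dz": -1, "ax": 0, "ay": 0, "az": 0},
    {"hand": 1, "dx": 0, "dy": 0, "dz": -0.7, "ax": 0, "ay": 0, "az": 0},
    {"hand": 1, "dx": 0, "dy": 0, "dz": -0.4, "ax": 0, "ay": 0, "az": 0},
    {"hand": 1, "dx": 0, "dy": 0, "dz": -0.3, "ax": 0, "ay": 0, "az": 0}
  ]
}}

```text
time: 28.85
ee_pos: [0.5738, -0.3605, 0.0612]
orientation: [-0.656, 0.755, 0.0, -0.0]
ft_force: [-0.0, -0.7, 0.6]
finger_gap: 0.0852
grasp_force: 0.0
```

```bash
python3 look.py w8
```

```text
t 28.85 p [ 0.5738 -0.3605  0.0612] axis -0.141 tilt [ 0.0002 -0.0002] F [-0.0389 -0.6716  0.6002] gap 0.0852 gf 0.0
301.75258872482715 [ 0.5622 -0.4372  0.19  ] [ 0.0419  0.3033 -0.952 ] [-0.99    0.1407  0.0013]
```

View pics/w8.png

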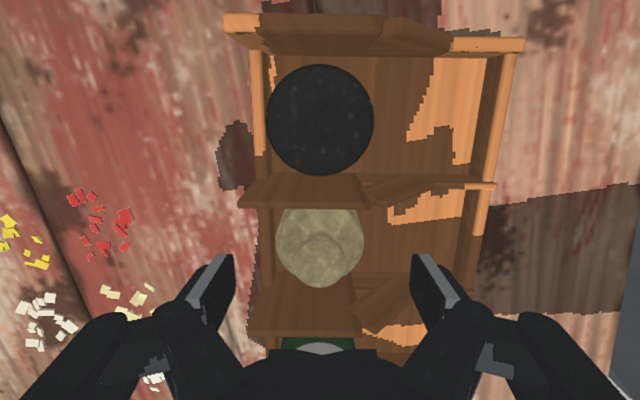

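Knob at (321,262) lies midway between the fingers. Close.

Call:
{"api": "apply_moves", "payload": {
  "deltas": [
    {"hand": 0.2, "dx": 0, "dy": 0, "dz": 0, "ax": 0, "ay": 0, "az": 0},
    {"hand": -0.3, "dx": 0, "dy": 0, "dz": 0, "ax": 0, "ay": 0, "az": 0},
    {"hand": -0.8, "dx": 0, "dy": 0, "dz": 0, "ax": 0, "ay": 0, "az": 0},
    {"hand": -0.8, "dx": 0, "dy": 0, "dz": 0, "ax": 0, "ay": 0, "az": 0},
    {"hand": -0.8, "dx": 0, "dy": 0, "dz": 0, "ax": 0, "ay": 0, "az": 0},
    {"hand": -0.8, "dx": 0, "dy": 0, "dz": 0, "ax": 0, "ay": 0, "az": 0},
    {"hand": -0.8, "dx": 0, "dy": 0, "dz": 0, "ax": 0, "ay": 0, "az": 0},
    {"hand": -0.8, "dx": 0, "dy": 0, "dz": 0, "ax": 0, "ay": 0, "az": 0},
    {"hand": -0.8, "dx": 0, "dy": 0, "dz": 0, "ax": 0, "ay": 0, "az": 0},
    {"hand": -0.8, "dx": 0, "dy": 0, "dz": 0, "ax": 0, "ay": 0, "az": 0}
  ],
  "force": 50
}}

```text
time: 29.9
ee_pos: [0.5749, -0.3616, 0.0625]
orientation: [-0.655, 0.755, -0.001, 0.001]
ft_force: [2.8, 1.4, 5.3]
finger_gap: 0.0216
grasp_force: 49.1
```

Call:
{"api": "apply_moves", "payload": {
  "deltas": [
    {"hand": -0.8, "dx": 0, "dy": 0, "dz": 0.1, "ax": 0, "ay": 0, "az": 0},
    {"hand": -0.8, "dx": 0, "dy": 0, "dz": 0.1, "ax": 0, "ay": 0, "az": 0},
    {"hand": -0.8, "dx": 0, "dy": 0, "dz": 0.1, "ax": 0, "ay": 0, "az": 0},
    {"hand": -0.8, "dx": 0, "dy": 0, "dz": 0.1, "ax": 0, "ay": 0, "az": 0},
    {"hand": -0.8, "dx": 0, "dy": 0, "dz": 0.1, "ax": 0, "ay": 0, "az": 0},
    {"hand": -0.8, "dx": 0, "dy": 0, "dz": 0.2, "ax": 0, "ay": 0, "az": 0},
    {"hand": -0.8, "dx": 0, "dy": 0, "dz": 0.2, "ax": 0, "ay": 0, "az": 0},
    {"hand": -0.8, "dx": 0, "dy": 0, "dz": 0.1, "ax": 0, "ay": 0, "az": 0},
    {"hand": -0.8, "dx": 0, "dy": 0, "dz": 0, "ax": 0, "ay": 0, "az": 0},
    {"hand": -0.8, "dx": 0, "dy": 0, "dz": 0, "ax": 0, "ay": 0, "az": 0}
  ]
}}

```text
time: 30.9
ee_pos: [0.5738, -0.3612, 0.0866]
orientation: [-0.655, 0.756, 0.0, 0.0]
ft_force: [0.6, 0.6, -6.2]
finger_gap: 0.0216
grasp_force: 49.2
```

```bash
python3 look.py w9
python3 - <<'E'
from h import *
d=np.load("w8.npz"); c=(d["K"],d["R"],d["t"])
print(ray("wrist",321,262,.059,c),ray("wrist",319.5,250,.044,c))
s=manip.state(); print(s["wrist_torque"])
a=cv2.imread("pics/w9.png"); cv2.imwrite("pics/w9c.png",cv2.resize(a[120:360,200:440],(600,600)))
E
```

```text
t 30.90 p [ 0.5738 -0.3612  0.0866] axis -0.1421 tilt [0.     0.0001] F [ 0.6457  0.6483 -6.2172] gap 0.0216 gf 49.2
301.75258872482715 [ 0.5621 -0.4379  0.2154] [ 0.0428  0.3033 -0.9519] [-0.9899  0.1419  0.0007]
[ 0.5732 -0.3631  0.059 ] [ 0.5742 -0.3619  0.044 ]
[0.0502 0.0477 0.0272]
```

View pics/w9c.png

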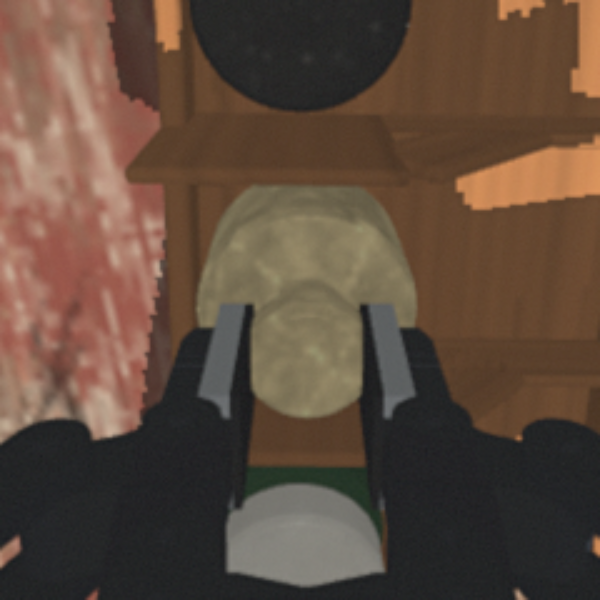

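The press is gripped cleanly by the knob and hangs level. Carry it high over the mat to near the shell board.

Call:
{"api": "apply_moves", "payload": {
  "deltas": [
    {"hand": -0.8, "dx": 0, "dy": 0, "dz": 0.8, "ax": 0, "ay": 0, "az": 0},
    {"hand": -0.8, "dx": 0, "dy": 0, "dz": 1, "ax": 0, "ay": 0, "az": 0},
    {"hand": -0.8, "dx": 0, "dy": 0, "dz": 1, "ax": 0, "ay": 0, "az": 0},
    {"hand": -0.8, "dx": -0.3, "dy": 0.4, "dz": 1, "ax": 0, "ay": 0, "az": 0},
    {"hand": -0.8, "dx": -0.6, "dy": 0.8, "dz": 1, "ax": 0, "ay": 0, "az": 0},
    {"hand": -0.8, "dx": -0.6, "dy": 1, "dz": 1, "ax": 0, "ay": 0, "az": 0},
    {"hand": -0.8, "dx": -0.6, "dy": 1, "dz": 0.4, "ax": 0, "ay": 0, "az": 0},
    {"hand": -0.8, "dx": -0.6, "dy": 1, "dz": 0, "ax": 0, "ay": 0, "az": 0},
    {"hand": -0.8, "dx": -0.6, "dy": 1, "dz": 0, "ax": 0, "ay": 0, "az": 0},
    {"hand": -0.8, "dx": -0.6, "dy": 1, "dz": 0, "ax": 0, "ay": 0, "az": 0}
  ]
}}

```text
time: 31.95
ee_pos: [0.4752, -0.2052, 0.2415]
orientation: [-0.655, 0.756, 0.0, 0.0]
ft_force: [0.5, -0.7, -6.5]
finger_gap: 0.0217
grasp_force: 49.7
```

Call:
{"api": "apply_moves", "payload": {
  "deltas": [
    {"hand": -0.8, "dx": -0.1, "dy": 1, "dz": 0, "ax": 0, "ay": 0, "az": 0},
    {"hand": -0.8, "dx": -0.1, "dy": 1, "dz": 0, "ax": 0, "ay": 0, "az": 0},
    {"hand": -0.8, "dx": -0.1, "dy": 1, "dz": 0, "ax": 0, "ay": 0, "az": 0},
    {"hand": -0.8, "dx": -0.1, "dy": 1, "dz": 0, "ax": 0, "ay": 0, "az": 0},
    {"hand": -0.8, "dx": -0.1, "dy": 1, "dz": 0, "ax": 0, "ay": 0, "az": 0},
    {"hand": -0.8, "dx": -0.1, "dy": 1, "dz": 0, "ax": 0, "ay": 0, "az": 0},
    {"hand": -0.8, "dx": -0.1, "dy": 1, "dz": 0, "ax": 0, "ay": 0, "az": 0},
    {"hand": -0.8, "dx": -0.1, "dy": 1, "dz": 0, "ax": 0, "ay": 0, "az": 0},
    {"hand": -0.8, "dx": -0.1, "dy": 1, "dz": 0, "ax": 0, "ay": 0, "az": 0},
    {"hand": -0.8, "dx": -0.1, "dy": 1, "dz": 0, "ax": 0, "ay": 0, "az": 0}
  ]
}}

```text
time: 32.95
ee_pos: [0.4507, 0.0446, 0.2417]
orientation: [-0.655, 0.755, 0.0, 0.0]
ft_force: [0.3, 0.1, -6.7]
finger_gap: 0.0217
grasp_force: 49.8
```

Call:
{"api": "apply_moves", "payload": {
  "deltas": [
    {"hand": -0.8, "dx": 0, "dy": 1, "dz": 0, "ax": 0, "ay": 0, "az": 0},
    {"hand": -0.8, "dx": 0, "dy": 1, "dz": 0, "ax": 0, "ay": 0, "az": 0},
    {"hand": -0.8, "dx": 0, "dy": 1, "dz": 0, "ax": 0, "ay": 0, "az": 0},
    {"hand": -0.8, "dx": 0, "dy": 1, "dz": 0, "ax": 0, "ay": 0, "az": 0},
    {"hand": -0.8, "dx": 0, "dy": 1, "dz": 0, "ax": 0, "ay": 0, "az": 0},
    {"hand": -0.8, "dx": 0, "dy": 1, "dz": 0, "ax": 0, "ay": 0, "az": 0},
    {"hand": -0.8, "dx": 0, "dy": 1, "dz": 0, "ax": 0, "ay": 0, "az": 0},
    {"hand": -0.8, "dx": 0, "dy": 1, "dz": 0, "ax": 0, "ay": 0, "az": 0},
    {"hand": -0.8, "dx": 0, "dy": 1, "dz": 0, "ax": 0, "ay": 0, "az": 0},
    {"hand": -0.8, "dx": 0, "dy": 0.5, "dz": 0, "ax": 0, "ay": 0, "az": 0}
  ]
}}

```text
time: 33.95
ee_pos: [0.4513, 0.283, 0.2415]
orientation: [-0.656, 0.755, 0.0, 0.001]
ft_force: [-0.5, -0.1, -7.1]
finger_gap: 0.0218
grasp_force: 49.8
```

```bash
python3 look.py w10 shell_board press plain_board
python3 - <<'E'
from h import *
d=np.load("w10.npz"); c=(d["K"],d["R"],d["t"])
g=cv2.imread("pics/w10.png").astype(int)
r=manip.regions_of("wrist","shell_board")
for q in r[:1]:
    m=q["region"]; cn=max(cv2.findContours(m.astype(np.uint8),0,1)[0],key=len); R=cv2.minAreaRect(cn)
    B=np.array([ray("wrist",*b,.01,c) for b in cv2.boxPoints(R)]); print(B[:,:2], B.mean(0),np.linalg.norm(B[0]-B[1]),np.linalg.norm(B[1]-B[2]))
u,v=np.array(proj("wrist",[.45,.27,.0105],c)).astype(int); print(u,v)
w=np.zeros(g.shape[:2],bool); w[v-50:v+50,u-50:u+50]=(g.min(2)>130)[v-50:v+50,u-50:u+50]
V,U=np.nonzero(w); e=cv2.minEnclosingCircle(np.c_[U,V].astype(np.float32)); print("patch",U.mean(),V.mean(),len(U),e,ray("wrist",U.mean(),V.mean(),.0105,c))
E
```

```text
t 33.95 p [0.4513 0.283  0.2415] axis -0.1407 tilt [0.0003 0.0005] F [-0.5148 -0.1313 -7.1163] gap 0.0218 gf 49.8
301.75258872482715 [0.4396 0.2062 0.3702] [ 0.0427  0.3043 -0.9516] [-0.9901  0.1404  0.0004]
shell_board [([273.0, 109.0, 366.0, 196.0], 0.66)]
press [([278.0, 187.0, 368.0, 290.0], 0.8)]
plain_board [([198.0, 166.0, 274.0, 234.0], 0.59)]
[[0.501  0.2322]
 [0.4116 0.2168]
 [0.3919 0.3059]
 [0.4879 0.3249]] [0.4481 0.27   0.01  ] 0.090760522643622 0.09125141434020338
320 157
patch 322.9234275296263 157.72835004557885 1097 ((322.6955871582031, 157.17897033691406), 21.490480422973633) [0.4477 0.2708 0.0105]
```

View pics/w10.png

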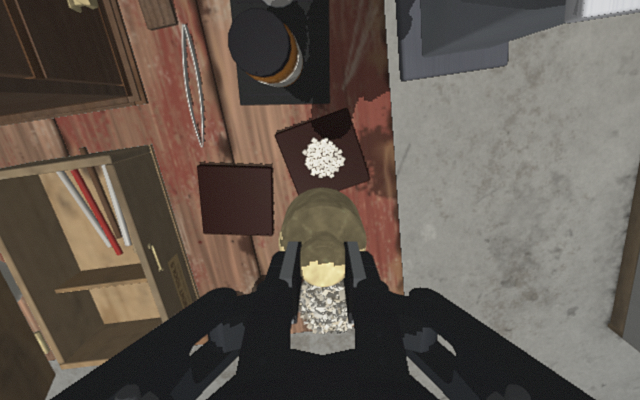

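The shell patch is at (323,157.5) on its board, at about (0.448, 0.2705), with the press to the south of it. Move over the patch and come down to 15 mm above it.

Call:
{"api": "apply_moves", "payload": {
  "deltas": [
    {"hand": -0.8, "dx": -0.1, "dy": -0.4, "dz": 0, "ax": 0, "ay": 0, "az": 0},
    {"hand": -0.8, "dx": -0.03, "dy": -0.2, "dz": -0.5, "ax": 0, "ay": 0, "az": 0},
    {"hand": -0.8, "dx": 0, "dy": 0, "dz": -1, "ax": 0, "ay": 0, "az": 0},
    {"hand": -0.8, "dx": 0, "dy": 0, "dz": -1, "ax": 0, "ay": 0, "az": 0},
    {"hand": -0.8, "dx": 0, "dy": 0, "dz": -1, "ax": 0, "ay": 0, "az": 0},
    {"hand": -0.8, "dx": 0, "dy": 0, "dz": -1, "ax": 0, "ay": 0, "az": 0},
    {"hand": -0.8, "dx": 0, "dy": 0, "dz": -1, "ax": 0, "ay": 0, "az": 0},
    {"hand": -0.8, "dx": 0, "dy": 0, "dz": -0.6, "ax": 0, "ay": 0, "az": 0},
    {"hand": -0.8, "dx": 0, "dy": 0, "dz": -0.3, "ax": 0, "ay": 0, "az": 0},
    {"hand": -0.8, "dx": 0, "dy": 0, "dz": 0, "ax": 0, "ay": 0, "az": 0}
  ]
}}

```text
time: 35.2
ee_pos: [0.448, 0.2651, 0.0812]
orientation: [-0.655, 0.756, -0.0, -0.001]
ft_force: [-0.0, 0.6, -5.8]
finger_gap: 0.0215
grasp_force: 49.8
```

Run:
```python
from h import *
s=st()
```

```text
t 35.20 p [0.448  0.2651 0.0812] axis -0.1427 tilt [-0.0002 -0.0009] F [-0.0211  0.6268 -5.8455] gap 0.0215 gf 49.8
```

Call:
{"api": "apply_moves", "payload": {
  "deltas": [
    {"hand": -0.8, "dx": 0, "dy": 0.15, "dz": 0, "ax": 0, "ay": 0, "az": 0},
    {"hand": -0.8, "dx": 0, "dy": 0.1, "dz": -0.1, "ax": 0, "ay": 0, "az": 0},
    {"hand": -0.8, "dx": 0, "dy": 0, "dz": -0.15, "ax": 0, "ay": 0, "az": 0},
    {"hand": -0.8, "dx": 0, "dy": 0, "dz": -0.1, "ax": 0, "ay": 0, "az": 0},
    {"hand": -0.8, "dx": 0, "dy": 0, "dz": 0, "ax": 0, "ay": 0, "az": 0},
    {"hand": -0.8, "dx": 0, "dy": 0, "dz": 0, "ax": 0, "ay": 0, "az": 0},
    {"hand": -0.8, "dx": 0, "dy": 0, "dz": 0, "ax": 0, "ay": 0, "az": 0},
    {"hand": -0.8, "dx": 0, "dy": 0, "dz": 0, "ax": 0, "ay": 0, "az": 0},
    {"hand": -0.8, "dx": 0, "dy": 0, "dz": 0, "ax": 0, "ay": 0, "az": 0},
    {"hand": -0.8, "dx": 0, "dy": 0, "dz": 0, "ax": 0, "ay": 0, "az": 0}
  ]
}}

```text
time: 36.2
ee_pos: [0.4482, 0.2725, 0.0729]
orientation: [-0.655, 0.755, 0.0, 0.0]
ft_force: [-0.3, 0.7, -6.6]
finger_gap: 0.0217
grasp_force: 49.8
```

Run:
```python
from h import *
st()
b=snap("side","s11.png")[:,:,::-1]; t=snap("top","t11.png")[:,:,::-1]; w=snap("wrist","w11.png")[:,:,::-1]
u,v=proj("side",[.45,.27,.03]).astype(int); print(u,v)
A=cv2.resize(b[v-40:v+30,u-45:u+45],(400,311),interpolation=2)
B=cv2.resize(w[150:330,200:430],(400,311),interpolation=2)
cv2.imwrite("pics/m11.png",np.hstack([A,B]))
```

```text
t 36.20 p [0.4482 0.2725 0.0729] axis -0.142 tilt [0. 0.] F [-0.3068  0.7306 -6.5705] gap 0.0217 gf 49.8
308 290
```

View pics/m11.png

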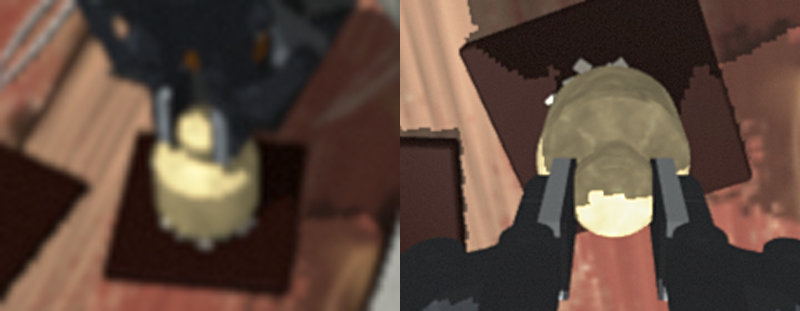

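Run:
```python
from h import *
c=cal("wrist")
for p in[(286,206.7),(303.5,187.6),(327.6,185.9)]:
    X=ray("wrist",*p,.0108,c)[:2]
    print(X,*[round(np.linalg.norm(X-np.array(q))*1e3,1) for q in((.448,.2705),(.4502,.2699),(.4482,.2715))])
# w10 patch outline radius check
d=np.load("w10.npz"); c0=(d["K"],d["R"],d["t"]); g=cv2.imread("pics/w10.png").astype(int)
m=(g.min(2)>130); m[:100]=0;m[190:]=0;m[:,:285]=0;m[:,350:]=0
V,U=np.nonzero(m); P=np.array([ray("wrist",u,v,.0108,c0)[:2] for u,v in zip(U,V)])
e=cv2.minEnclosingCircle((P*1000).astype(np.float32)); print("patch circle mm",e,P.mean(0))
# press bottom rim in w11 : ellipse left/right extremes of body
print([proj("wrist",[.4482+.025*np.cos(a),.2715+.025*np.sin(a),.0544],c).round(1).tolist() for a in(0,np.pi,-np.pi/2)])
```

```text
[0.4698 0.2591] 24.6 22.4 24.9
[0.4561 0.2476] 24.3 23.1 25.2
[0.4402 0.2487] 23.1 23.4 24.1
patch circle mm ((448.0948791503906, 270.6907958984375), 25.923107147216797) [0.4477 0.2709]
[[274.9, 255.4], [366.2, 243.6], [313.3, 206.5]]
```

Call:
{"api": "apply_moves", "payload": {
  "deltas": [
    {"hand": -0.8, "dx": 0, "dy": -0.04, "dz": 0, "ax": 0, "ay": 0, "az": 0},
    {"hand": -0.8, "dx": 0, "dy": 0, "dz": -0.07, "ax": 0, "ay": 0, "az": 0},
    {"hand": -0.8, "dx": 0, "dy": 0, "dz": -0.05, "ax": 0, "ay": 0, "az": 0},
    {"hand": -0.8, "dx": 0, "dy": 0, "dz": -0.04, "ax": 0, "ay": 0, "az": 0},
    {"hand": -0.8, "dx": 0, "dy": 0, "dz": -0.03, "ax": 0, "ay": 0, "az": 0},
    {"hand": -0.8, "dx": 0, "dy": 0, "dz": 0, "ax": 0, "ay": 0, "az": 0},
    {"hand": -0.8, "dx": 0, "dy": 0, "dz": 0, "ax": 0, "ay": 0, "az": 0},
    {"hand": -0.8, "dx": 0, "dy": 0, "dz": 0, "ax": 0, "ay": 0, "az": 0},
    {"hand": -0.8, "dx": 0, "dy": 0, "dz": 0, "ax": 0, "ay": 0, "az": 0},
    {"hand": -0.8, "dx": 0, "dy": 0, "dz": 0, "ax": 0, "ay": 0, "az": 0}
  ]
}}

```text
time: 37.35
ee_pos: [0.4482, 0.2715, 0.0681]
orientation: [-0.655, 0.755, 0.0, 0.0]
ft_force: [-0.8, 0.1, -6.7]
finger_gap: 0.0217
grasp_force: 49.8
```

Call:
{"api": "apply_moves", "payload": {
  "deltas": [
    {"hand": -0.8, "dx": 0, "dy": 0, "dz": -0.03, "ax": 0, "ay": 0, "az": 0},
    {"hand": -0.8, "dx": 0, "dy": 0, "dz": 0, "ax": 0, "ay": 0, "az": 0},
    {"hand": -0.8, "dx": 0, "dy": 0, "dz": -0.02, "ax": 0, "ay": 0, "az": 0},
    {"hand": -0.8, "dx": 0, "dy": 0, "dz": 0, "ax": 0, "ay": 0, "az": 0},
    {"hand": -0.8, "dx": 0, "dy": 0, "dz": -0.02, "ax": 0, "ay": 0, "az": 0},
    {"hand": -0.8, "dx": 0, "dy": 0, "dz": 0, "ax": 0, "ay": 0, "az": 0},
    {"hand": -0.8, "dx": 0, "dy": 0, "dz": 0, "ax": 0, "ay": 0, "az": 0},
    {"hand": -0.8, "dx": 0, "dy": 0, "dz": 0, "ax": 0, "ay": 0, "az": 0},
    {"hand": -0.8, "dx": 0, "dy": 0, "dz": 0, "ax": 0, "ay": 0, "az": 0},
    {"hand": -0.8, "dx": 0, "dy": 0, "dz": 0, "ax": 0, "ay": 0, "az": 0}
  ]
}}

```text
time: 38.35
ee_pos: [0.4483, 0.2716, 0.0666]
orientation: [-0.655, 0.755, -0.0, 0.0]
ft_force: [0.5, -1.0, -2.5]
finger_gap: 0.0221
grasp_force: 50.0
```

Weight has transferred (force -6.5 to -2.5 N). Release slowly and rise.

Call:
{"api": "apply_moves", "payload": {
  "deltas": [
    {"hand": -0.4, "dx": 0, "dy": 0, "dz": 0, "ax": 0, "ay": 0, "az": 0},
    {"hand": -0.3, "dx": 0, "dy": 0, "dz": 0, "ax": 0, "ay": 0, "az": 0},
    {"hand": 0, "dx": 0, "dy": 0, "dz": 0, "ax": 0, "ay": 0, "az": 0},
    {"hand": 0.5, "dx": 0, "dy": 0, "dz": 0, "ax": 0, "ay": 0, "az": 0},
    {"hand": 1, "dx": 0, "dy": 0, "dz": 0, "ax": 0, "ay": 0, "az": 0},
    {"hand": 1, "dx": 0, "dy": 0, "dz": 0.4, "ax": 0, "ay": 0, "az": 0},
    {"hand": 1, "dx": 0, "dy": 0, "dz": 1, "ax": 0, "ay": 0, "az": 0},
    {"hand": 1, "dx": 0, "dy": 0, "dz": 1, "ax": 0, "ay": 0, "az": 0},
    {"hand": 1, "dx": 0, "dy": 0, "dz": 1, "ax": 0, "ay": 0, "az": 0},
    {"hand": 1, "dx": 0, "dy": 0, "dz": 1, "ax": 0, "ay": 0, "az": 0}
  ]
}}

```text
time: 39.35
ee_pos: [0.4482, 0.2714, 0.1782]
orientation: [-0.655, 0.755, -0.0, 0.0]
ft_force: [0.6, -0.9, 0.0]
finger_gap: 0.0856
grasp_force: 0.0
```

```bash
python3 look.py w12 press
python3 - <<'E'
from h import *
b=snap("side","s12.png")[:,:,::-1]; w=cv2.imread("pics/w12.png"); c=cal("wrist")
u,v=proj("side",[.45,.27,.03]).astype(int)
print(proj("wrist",[.448,.2706,.0488],c))
A=cv2.resize(b[v-40:v+30,u-45:u+45],(400,311),interpolation=2)
B=cv2.resize(w[100:370,170:470],(400,360),interpolation=2)[:311]
cv2.imwrite("pics/m12.png",np.hstack([A,B]))
E
```

```text
t 39.35 p [0.4482 0.2714 0.1782] axis -0.1419 tilt [-0.      0.0005] F [ 0.6486 -0.8878  0.0475] gap 0.0856 gf 0.0
301.75258872482715 [0.4363 0.1947 0.3069] [ 0.0433  0.3037 -0.9518] [-0.9899  0.1416  0.0002]
press [([296.0, 160.0, 350.0, 219.0], 0.68)]
[322.3187 189.6202]
```

View pics/m12.png

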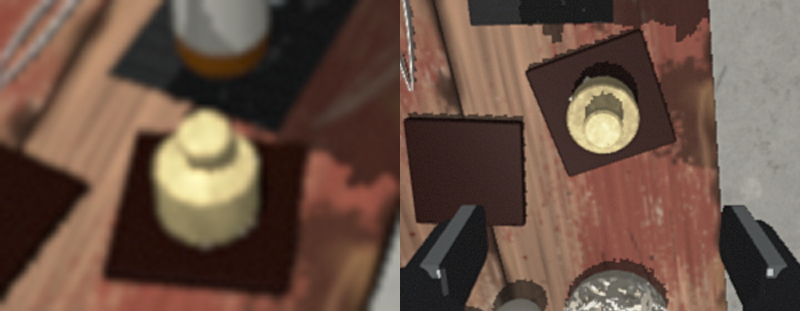

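The press stands level in the middle of the shell board. Now go for the tin.

Call:
{"api": "apply_moves", "payload": {
  "deltas": [
    {"hand": 1, "dx": 0, "dy": -0.5, "dz": 0.6, "ax": 0, "ay": 0, "az": 0},
    {"hand": 1, "dx": 0.06, "dy": -1, "dz": 0.5, "ax": 0, "ay": 0, "az": 0},
    {"hand": 1, "dx": 0.06, "dy": -1, "dz": 0, "ax": 0, "ay": 0, "az": 0},
    {"hand": 1, "dx": 0.06, "dy": -1, "dz": 0, "ax": 0, "ay": 0, "az": 0},
    {"hand": 1, "dx": 0.06, "dy": -1, "dz": 0, "ax": 0, "ay": 0, "az": 0},
    {"hand": 1, "dx": 0.06, "dy": -1, "dz": 0, "ax": 0, "ay": 0, "az": 0},
    {"hand": 1, "dx": 0.06, "dy": -1, "dz": 0, "ax": 0, "ay": 0, "az": 0},
    {"hand": 1, "dx": 0.06, "dy": -1, "dz": 0, "ax": 0, "ay": 0, "az": 0},
    {"hand": 1, "dx": 0.06, "dy": -1, "dz": 0, "ax": 0, "ay": 0, "az": 0},
    {"hand": 1, "dx": 0.06, "dy": -1, "dz": 0, "ax": 0, "ay": 0, "az": 0}
  ]
}}

```text
time: 40.5
ee_pos: [0.4609, 0.0328, 0.2031]
orientation: [-0.655, 0.756, 0.0, -0.001]
ft_force: [-0.0, 0.2, -1.1]
finger_gap: 0.0854
grasp_force: 0.0
```

Call:
{"api": "apply_moves", "payload": {
  "deltas": [
    {"hand": 1, "dx": 0, "dy": -0.7, "dz": 0, "ax": 0, "ay": 0, "az": 0},
    {"hand": 1, "dx": 0, "dy": -0.25, "dz": 0, "ax": 0, "ay": 0, "az": 0},
    {"hand": 1, "dx": 0, "dy": 0, "dz": -1, "ax": 0, "ay": 0, "az": 0},
    {"hand": 1, "dx": 0, "dy": 0, "dz": -1, "ax": 0, "ay": 0, "az": 0},
    {"hand": 1, "dx": 0, "dy": 0, "dz": -1, "ax": 0, "ay": 0, "az": 0},
    {"hand": 1, "dx": 0, "dy": 0, "dz": -0.6, "ax": 0, "ay": 0, "az": 0},
    {"hand": 1, "dx": 0, "dy": 0, "dz": -0.2, "ax": 0, "ay": 0, "az": 0},
    {"hand": 1, "dx": 0, "dy": 0, "dz": 0, "ax": 0, "ay": 0, "az": 0},
    {"hand": 1, "dx": 0, "dy": 0, "dz": 0, "ax": 0, "ay": 0, "az": 0},
    {"hand": 1, "dx": 0, "dy": 0, "dz": 0, "ax": 0, "ay": 0, "az": 0}
  ]
}}

```text
time: 41.5
ee_pos: [0.4623, 0.0105, 0.1097]
orientation: [-0.655, 0.755, -0.0, 0.001]
ft_force: [-0.2, -0.3, -0.0]
finger_gap: 0.0856
grasp_force: 0.0
```

Call:
{"api": "apply_moves", "payload": {
  "deltas": [
    {"hand": 0.3, "dx": 0, "dy": 0, "dz": 0, "ax": 0, "ay": 0, "az": 0},
    {"hand": -0.2, "dx": 0, "dy": 0, "dz": 0, "ax": 0, "ay": 0, "az": 0},
    {"hand": -0.2, "dx": 0, "dy": 0, "dz": 0, "ax": 0, "ay": 0, "az": 0},
    {"hand": -0.2, "dx": 0, "dy": 0, "dz": 0, "ax": 0, "ay": 0, "az": 0},
    {"hand": -0.2, "dx": 0, "dy": 0, "dz": 0, "ax": 0, "ay": 0, "az": 0},
    {"hand": -0.2, "dx": 0, "dy": 0, "dz": 0, "ax": 0, "ay": 0, "az": 0},
    {"hand": -0.2, "dx": 0, "dy": 0, "dz": 0, "ax": 0, "ay": 0, "az": 0},
    {"hand": -0.2, "dx": 0, "dy": 0, "dz": 0, "ax": 0, "ay": 0, "az": 0},
    {"hand": -0.2, "dx": 0, "dy": 0, "dz": 0, "ax": 0, "ay": 0, "az": 0},
    {"hand": -0.2, "dx": 0, "dy": 0, "dz": 0, "ax": 0, "ay": 0, "az": 0}
  ],
  "force": 30
}}

```text
time: 42.5
ee_pos: [0.4621, 0.0103, 0.1095]
orientation: [-0.655, 0.755, -0.0, 0.0]
ft_force: [-0.9, 0.5, 5.8]
finger_gap: 0.0532
grasp_force: 31.4
```

Call:
{"api": "apply_moves", "payload": {
  "deltas": [
    {"hand": -0.2, "dx": 0, "dy": 0, "dz": 0.5, "ax": 0, "ay": 0, "az": 0},
    {"hand": -0.2, "dx": 0, "dy": 0, "dz": 1, "ax": 0, "ay": 0, "az": 0},
    {"hand": -0.2, "dx": 0, "dy": 0, "dz": 1, "ax": 0, "ay": 0, "az": 0},
    {"hand": -0.2, "dx": 0, "dy": 0, "dz": 0.5, "ax": 0, "ay": 0, "az": 0},
    {"hand": -0.2, "dx": 0, "dy": -0.5, "dz": 0, "ax": 0, "ay": 0, "az": 0},
    {"hand": -0.2, "dx": 0, "dy": -1, "dz": 0, "ax": 0, "ay": 0, "az": 0},
    {"hand": -0.2, "dx": 0, "dy": -1, "dz": 0, "ax": 0, "ay": 0, "az": 0},
    {"hand": -0.2, "dx": 0, "dy": -1, "dz": 0, "ax": 0, "ay": 0, "az": 0},
    {"hand": -0.2, "dx": 0, "dy": -1, "dz": 0, "ax": 0, "ay": 0, "az": 0},
    {"hand": -0.2, "dx": 0, "dy": -1, "dz": 0, "ax": 0, "ay": 0, "az": 0}
  ]
}}

```text
time: 43.5
ee_pos: [0.4603, -0.1287, 0.1822]
orientation: [-0.655, 0.756, 0.001, -0.001]
ft_force: [-0.0, -0.4, -2.1]
finger_gap: 0.0528
grasp_force: 32.3
```

Call:
{"api": "apply_moves", "payload": {
  "deltas": [
    {"hand": -0.2, "dx": 0.16, "dy": -1, "dz": 0, "ax": 0, "ay": 0, "az": 0},
    {"hand": -0.2, "dx": 0.16, "dy": -1, "dz": 0, "ax": 0, "ay": 0, "az": 0},
    {"hand": -0.2, "dx": 0.16, "dy": -1, "dz": 0, "ax": 0, "ay": 0, "az": 0},
    {"hand": -0.2, "dx": 0.16, "dy": -1, "dz": 0, "ax": 0, "ay": 0, "az": 0},
    {"hand": -0.2, "dx": 0.16, "dy": -1, "dz": 0, "ax": 0, "ay": 0, "az": 0},
    {"hand": -0.2, "dx": 0.16, "dy": -1, "dz": 0, "ax": 0, "ay": 0, "az": 0},
    {"hand": -0.2, "dx": 0.16, "dy": -1, "dz": 0, "ax": 0, "ay": 0, "az": 0},
    {"hand": -0.2, "dx": 0.16, "dy": -1, "dz": 0, "ax": 0, "ay": 0, "az": 0},
    {"hand": -0.2, "dx": 0.16, "dy": -1, "dz": 0, "ax": 0, "ay": 0, "az": 0},
    {"hand": -0.2, "dx": 0.14, "dy": -1, "dz": 0, "ax": 0, "ay": 0, "az": 0}
  ]
}}

```text
time: 44.5
ee_pos: [0.4999, -0.3784, 0.1815]
orientation: [-0.655, 0.756, 0.002, -0.0]
ft_force: [-0.3, -0.6, -1.5]
finger_gap: 0.0532
grasp_force: 32.3
```

Call:
{"api": "apply_moves", "payload": {
  "deltas": [
    {"hand": -0.2, "dx": 0, "dy": -1, "dz": 0, "ax": 0, "ay": 0, "az": 0},
    {"hand": -0.2, "dx": 0, "dy": -0.5, "dz": 0, "ax": 0, "ay": 0, "az": 0},
    {"hand": -0.2, "dx": 0, "dy": -0.2, "dz": 0, "ax": 0, "ay": 0, "az": 0},
    {"hand": -0.2, "dx": 0, "dy": 0, "dz": -0.5, "ax": 0, "ay": 0, "az": 0},
    {"hand": -0.2, "dx": 0, "dy": 0, "dz": -0.5, "ax": 0, "ay": 0, "az": 0},
    {"hand": -0.2, "dx": 0, "dy": 0, "dz": 0, "ax": 0, "ay": 0, "az": 0},
    {"hand": -0.2, "dx": 0, "dy": 0, "dz": 0, "ax": 0, "ay": 0, "az": 0},
    {"hand": -0.2, "dx": 0, "dy": 0, "dz": 0, "ax": 0, "ay": 0, "az": 0},
    {"hand": -0.2, "dx": 0, "dy": 0, "dz": 0, "ax": 0, "ay": 0, "az": 0},
    {"hand": -0.2, "dx": 0, "dy": 0, "dz": 0, "ax": 0, "ay": 0, "az": 0}
  ]
}}

```text
time: 45.5
ee_pos: [0.5014, -0.4197, 0.1594]
orientation: [-0.655, 0.755, -0.0, 0.0]
ft_force: [0.1, -0.3, -1.9]
finger_gap: 0.0528
grasp_force: 32.3
```

Call:
{"api": "apply_moves", "payload": {
  "deltas": [
    {"hand": -0.2, "dx": 0, "dy": -0.02, "dz": -0.6, "ax": 0, "ay": 0, "az": 0},
    {"hand": -0.2, "dx": 0, "dy": 0, "dz": -0.6, "ax": 0, "ay": 0, "az": 0},
    {"hand": -0.2, "dx": 0, "dy": 0, "dz": -0.4, "ax": 0, "ay": 0, "az": 0},
    {"hand": -0.2, "dx": 0, "dy": 0, "dz": -0.18, "ax": 0, "ay": 0, "az": 0},
    {"hand": -0.2, "dx": 0, "dy": 0, "dz": -0.05, "ax": 0, "ay": 0, "az": 0},
    {"hand": -0.2, "dx": 0, "dy": 0, "dz": -0.04, "ax": 0, "ay": 0, "az": 0},
    {"hand": -0.2, "dx": 0, "dy": 0, "dz": 0, "ax": 0, "ay": 0, "az": 0},
    {"hand": -0.2, "dx": 0, "dy": 0, "dz": 0, "ax": 0, "ay": 0, "az": 0},
    {"hand": -0.2, "dx": 0, "dy": 0, "dz": 0, "ax": 0, "ay": 0, "az": 0},
    {"hand": -0.2, "dx": 0, "dy": 0, "dz": 0, "ax": 0, "ay": 0, "az": 0}
  ]
}}

```text
time: 46.5
ee_pos: [0.5015, -0.4205, 0.1126]
orientation: [-0.655, 0.755, -0.001, 0.0]
ft_force: [0.0, 0.2, -1.1]
finger_gap: 0.0531
grasp_force: 32.4
```

Call:
{"api": "apply_moves", "payload": {
  "deltas": [
    {"hand": 0.3, "dx": 0, "dy": 0, "dz": 0, "ax": 0, "ay": 0, "az": 0},
    {"hand": 1, "dx": 0, "dy": 0, "dz": 0, "ax": 0, "ay": 0, "az": 0},
    {"hand": 1, "dx": 0, "dy": 0, "dz": 0, "ax": 0, "ay": 0, "az": 0},
    {"hand": 1, "dx": 0, "dy": 0, "dz": 0, "ax": 0, "ay": 0, "az": 0},
    {"hand": 1, "dx": 0, "dy": 0, "dz": 0.5, "ax": 0, "ay": 0, "az": 0},
    {"hand": 1, "dx": 0, "dy": 0, "dz": 1, "ax": 0, "ay": 0, "az": 0},
    {"hand": 1, "dx": 0, "dy": 0, "dz": 1, "ax": 0, "ay": 0, "az": 0},
    {"hand": 1, "dx": 0, "dy": 0, "dz": 1, "ax": 0, "ay": 0, "az": 0},
    {"hand": 1, "dx": 0, "dy": 1, "dz": 0.5, "ax": 0, "ay": 0, "az": 0},
    {"hand": 1, "dx": 0, "dy": 1, "dz": 0, "ax": 0, "ay": 0, "az": 0}
  ]
}}

```text
time: 47.5
ee_pos: [0.5022, -0.371, 0.2159]
orientation: [-0.655, 0.756, -0.003, 0.001]
ft_force: [0.7, 0.4, -0.0]
finger_gap: 0.0856
grasp_force: 0.0
```

Call:
{"api": "apply_moves", "payload": {
  "deltas": [
    {"hand": 1, "dx": -0.12, "dy": 1, "dz": 0, "ax": 0, "ay": 0, "az": 0},
    {"hand": 1, "dx": -0.12, "dy": 1, "dz": 0, "ax": 0, "ay": 0, "az": 0},
    {"hand": 1, "dx": -0.12, "dy": 1, "dz": 0, "ax": 0, "ay": 0, "az": 0},
    {"hand": 1, "dx": -0.12, "dy": 1, "dz": 0, "ax": 0, "ay": 0, "az": 0},
    {"hand": 1, "dx": -0.12, "dy": 1, "dz": 0, "ax": 0, "ay": 0, "az": 0},
    {"hand": 1, "dx": -0.12, "dy": 1, "dz": 0, "ax": 0, "ay": 0, "az": 0},
    {"hand": 1, "dx": -0.12, "dy": 1, "dz": 0, "ax": 0, "ay": 0, "az": 0},
    {"hand": 1, "dx": -0.12, "dy": 1, "dz": 0, "ax": 0, "ay": 0, "az": 0},
    {"hand": 1, "dx": -0.12, "dy": 1, "dz": 0, "ax": 0, "ay": 0, "az": 0},
    {"hand": 1, "dx": -0.16, "dy": 1, "dz": 0, "ax": 0, "ay": 0, "az": 0}
  ]
}}

```text
time: 48.5
ee_pos: [0.4703, -0.1194, 0.2132]
orientation: [-0.655, 0.755, -0.001, 0.001]
ft_force: [0.7, 0.9, -0.2]
finger_gap: 0.0858
grasp_force: 0.0
```

Call:
{"api": "apply_moves", "payload": {
  "deltas": [
    {"hand": 1, "dx": 0, "dy": 1, "dz": 0, "ax": 0, "ay": 0, "az": 0},
    {"hand": 1, "dx": 0, "dy": 1, "dz": 0, "ax": 0, "ay": 0, "az": 0},
    {"hand": 1, "dx": 0, "dy": 1, "dz": 0, "ax": 0, "ay": 0, "az": 0},
    {"hand": 1, "dx": 0, "dy": 1, "dz": 0, "ax": 0, "ay": 0, "az": 0},
    {"hand": 1, "dx": 0, "dy": 1, "dz": 0, "ax": 0, "ay": 0, "az": 0},
    {"hand": 1, "dx": 0, "dy": 1, "dz": 0, "ax": 0, "ay": 0, "az": 0},
    {"hand": 1, "dx": 0, "dy": 1, "dz": 0, "ax": 0, "ay": 0, "az": 0},
    {"hand": 1, "dx": 0, "dy": 0.8, "dz": 0, "ax": 0, "ay": 0, "az": 0},
    {"hand": 1, "dx": 0, "dy": 0.3, "dz": 0, "ax": 0, "ay": 0, "az": 0},
    {"hand": 1, "dx": 0, "dy": 0, "dz": 0, "ax": 0, "ay": 0, "az": 0}
  ]
}}

```text
time: 49.5
ee_pos: [0.4703, 0.0829, 0.2128]
orientation: [-0.656, 0.755, -0.0, 0.001]
ft_force: [-0.4, -0.2, -0.1]
finger_gap: 0.0851
grasp_force: 0.0
```

Call:
{"api": "apply_moves", "payload": {
  "deltas": [
    {"hand": 1, "dx": 0, "dy": 0, "dz": -0.6, "ax": 0, "ay": 0, "az": 0},
    {"hand": 1, "dx": 0, "dy": 0, "dz": -1, "ax": 0, "ay": 0, "az": 0},
    {"hand": 1, "dx": 0, "dy": 0, "dz": -1, "ax": 0, "ay": 0, "az": 0},
    {"hand": 1, "dx": 0, "dy": 0, "dz": -0.5, "ax": 0, "ay": 0, "az": 0},
    {"hand": 1, "dx": 0, "dy": 0, "dz": -0.3, "ax": 0, "ay": 0, "az": 0},
    {"hand": 1, "dx": 0, "dy": 0, "dz": 0, "ax": 0, "ay": 0, "az": 0},
    {"hand": 1, "dx": 0, "dy": 0, "dz": 0, "ax": 0, "ay": 0, "az": 0},
    {"hand": 1, "dx": 0, "dy": 0, "dz": 0, "ax": 0, "ay": 0, "az": 0},
    {"hand": 1, "dx": 0, "dy": 0, "dz": 0, "ax": 0, "ay": 0, "az": 0},
    {"hand": 1, "dx": 0, "dy": 0, "dz": 0, "ax": 0, "ay": 0, "az": 0}
  ]
}}

```text
time: 50.5
ee_pos: [0.4704, 0.0823, 0.1276]
orientation: [-0.655, 0.755, -0.0, 0.001]
ft_force: [-0.3, -0.8, 0.4]
finger_gap: 0.0852
grasp_force: 0.0
```

Call:
{"api": "apply_moves", "payload": {
  "deltas": [
    {"hand": 0.2, "dx": 0, "dy": 0, "dz": 0, "ax": 0, "ay": 0, "az": 0},
    {"hand": -0.6, "dx": 0, "dy": 0, "dz": 0, "ax": 0, "ay": 0, "az": 0},
    {"hand": -0.6, "dx": 0, "dy": 0, "dz": 0, "ax": 0, "ay": 0, "az": 0},
    {"hand": -0.6, "dx": 0, "dy": 0, "dz": 0, "ax": 0, "ay": 0, "az": 0},
    {"hand": -0.6, "dx": 0, "dy": 0, "dz": 0, "ax": 0, "ay": 0, "az": 0},
    {"hand": -0.6, "dx": 0, "dy": 0, "dz": 0, "ax": 0, "ay": 0, "az": 0},
    {"hand": -0.6, "dx": 0, "dy": 0, "dz": 0, "ax": 0, "ay": 0, "az": 0},
    {"hand": -0.6, "dx": 0, "dy": 0, "dz": 0, "ax": 0, "ay": 0, "az": 0},
    {"hand": -0.6, "dx": 0, "dy": 0, "dz": 0, "ax": 0, "ay": 0, "az": 0},
    {"hand": -0.6, "dx": 0, "dy": 0, "dz": 0, "ax": 0, "ay": 0, "az": 0}
  ]
}}

```text
time: 51.5
ee_pos: [0.4703, 0.0823, 0.1272]
orientation: [-0.655, 0.755, -0.0, 0.0]
ft_force: [0.6, -0.3, 1.8]
finger_gap: 0.0384
grasp_force: 30.4
```

Call:
{"api": "apply_moves", "payload": {
  "deltas": [
    {"hand": -0.6, "dx": 0, "dy": 0, "dz": 0.5, "ax": 0, "ay": 0, "az": 0},
    {"hand": -0.6, "dx": 0, "dy": 0, "dz": 1, "ax": 0, "ay": 0, "az": 0},
    {"hand": -0.6, "dx": 0, "dy": 0, "dz": 1, "ax": 0, "ay": 0, "az": 0},
    {"hand": -0.6, "dx": 0, "dy": 0, "dz": 0.5, "ax": 0, "ay": 0, "az": 0},
    {"hand": -0.6, "dx": 0, "dy": -0.5, "dz": 0, "ax": 0, "ay": 0, "az": 0},
    {"hand": -0.6, "dx": 0, "dy": -1, "dz": 0, "ax": 0, "ay": 0, "az": 0},
    {"hand": -0.6, "dx": 0, "dy": -1, "dz": 0, "ax": 0, "ay": 0, "az": 0},
    {"hand": -0.6, "dx": 0, "dy": -1, "dz": 0, "ax": 0, "ay": 0, "az": 0},
    {"hand": -0.6, "dx": 0, "dy": -1, "dz": 0, "ax": 0, "ay": 0, "az": 0},
    {"hand": -0.6, "dx": 0, "dy": -1, "dz": 0, "ax": 0, "ay": 0, "az": 0}
  ]
}}

```text
time: 52.5
ee_pos: [0.4684, -0.0569, 0.2003]
orientation: [-0.655, 0.756, 0.001, -0.002]
ft_force: [0.9, 0.8, -2.4]
finger_gap: 0.0381
grasp_force: 30.8
```

Call:
{"api": "apply_moves", "payload": {
  "deltas": [
    {"hand": -0.6, "dx": 0.17, "dy": -1, "dz": 0, "ax": 0, "ay": 0, "az": 0},
    {"hand": -0.6, "dx": 0.17, "dy": -1, "dz": 0, "ax": 0, "ay": 0, "az": 0},
    {"hand": -0.6, "dx": 0.17, "dy": -1, "dz": 0, "ax": 0, "ay": 0, "az": 0},
    {"hand": -0.6, "dx": 0.17, "dy": -1, "dz": 0, "ax": 0, "ay": 0, "az": 0},
    {"hand": -0.6, "dx": 0.17, "dy": -1, "dz": 0, "ax": 0, "ay": 0, "az": 0},
    {"hand": -0.6, "dx": 0.17, "dy": -1, "dz": 0, "ax": 0, "ay": 0, "az": 0},
    {"hand": -0.6, "dx": 0.17, "dy": -1, "dz": 0, "ax": 0, "ay": 0, "az": 0},
    {"hand": -0.6, "dx": 0.17, "dy": -1, "dz": 0, "ax": 0, "ay": 0, "az": 0},
    {"hand": -0.6, "dx": 0.17, "dy": -1, "dz": 0, "ax": 0, "ay": 0, "az": 0},
    {"hand": -0.6, "dx": 0.17, "dy": -1, "dz": 0, "ax": 0, "ay": 0, "az": 0}
  ]
}}

```text
time: 53.5
ee_pos: [0.511, -0.3063, 0.1997]
orientation: [-0.655, 0.756, 0.002, -0.001]
ft_force: [0.6, 1.0, -2.2]
finger_gap: 0.038
grasp_force: 30.8
```

Call:
{"api": "apply_moves", "payload": {
  "deltas": [
    {"hand": -0.6, "dx": 0, "dy": -1, "dz": 0, "ax": 0, "ay": 0, "az": 0},
    {"hand": -0.6, "dx": 0, "dy": -0.6, "dz": 0, "ax": 0, "ay": 0, "az": 0},
    {"hand": -0.6, "dx": 0, "dy": -0.22, "dz": 0, "ax": 0, "ay": 0, "az": 0},
    {"hand": -0.6, "dx": 0, "dy": 0, "dz": -0.5, "ax": 0, "ay": 0, "az": 0},
    {"hand": -0.6, "dx": 0, "dy": 0, "dz": -0.5, "ax": 0, "ay": 0, "az": 0},
    {"hand": -0.6, "dx": 0, "dy": 0, "dz": 0, "ax": 0, "ay": 0, "az": 0},
    {"hand": -0.6, "dx": 0, "dy": 0, "dz": 0, "ax": 0, "ay": 0, "az": 0},
    {"hand": -0.6, "dx": 0, "dy": 0, "dz": 0, "ax": 0, "ay": 0, "az": 0},
    {"hand": -0.6, "dx": 0, "dy": 0, "dz": 0, "ax": 0, "ay": 0, "az": 0},
    {"hand": -0.6, "dx": 0, "dy": 0, "dz": 0, "ax": 0, "ay": 0, "az": 0}
  ]
}}

```text
time: 54.5
ee_pos: [0.5129, -0.3507, 0.1776]
orientation: [-0.655, 0.755, -0.0, 0.0]
ft_force: [0.2, 0.7, -2.3]
finger_gap: 0.038
grasp_force: 30.7
```

z must go from 0.1776 to 0.1302, a drop of 0.0474 m (1.9 units).

Call:
{"api": "apply_moves", "payload": {
  "deltas": [
    {"hand": -0.6, "dx": 0, "dy": 0, "dz": -0.6, "ax": 0, "ay": 0, "az": 0},
    {"hand": -0.6, "dx": 0, "dy": 0, "dz": -0.6, "ax": 0, "ay": 0, "az": 0},
    {"hand": -0.6, "dx": 0, "dy": 0, "dz": -0.4, "ax": 0, "ay": 0, "az": 0},
    {"hand": -0.6, "dx": 0, "dy": 0, "dz": -0.2, "ax": 0, "ay": 0, "az": 0},
    {"hand": -0.6, "dx": 0, "dy": 0, "dz": -0.06, "ax": 0, "ay": 0, "az": 0},
    {"hand": -0.6, "dx": 0, "dy": 0, "dz": -0.04, "ax": 0, "ay": 0, "az": 0},
    {"hand": -0.6, "dx": 0, "dy": 0, "dz": 0, "ax": 0, "ay": 0, "az": 0},
    {"hand": -0.6, "dx": 0, "dy": 0, "dz": 0, "ax": 0, "ay": 0, "az": 0},
    {"hand": -0.6, "dx": 0, "dy": 0, "dz": 0, "ax": 0, "ay": 0, "az": 0},
    {"hand": -0.6, "dx": 0, "dy": 0, "dz": 0, "ax": 0, "ay": 0, "az": 0}
  ]
}}

```text
time: 55.5
ee_pos: [0.5129, -0.351, 0.1303]
orientation: [-0.655, 0.755, -0.001, 0.0]
ft_force: [-0.5, -0.5, 0.7]
finger_gap: 0.0381
grasp_force: 31.1
```

Call:
{"api": "apply_moves", "payload": {
  "deltas": [
    {"hand": 0, "dx": 0, "dy": 0, "dz": 0, "ax": 0, "ay": 0, "az": 0},
    {"hand": 1, "dx": 0, "dy": 0, "dz": 0, "ax": 0, "ay": 0, "az": 0},
    {"hand": 1, "dx": 0, "dy": 0, "dz": 0, "ax": 0, "ay": 0, "az": 0},
    {"hand": 1, "dx": 0, "dy": 0, "dz": 0, "ax": 0, "ay": 0, "az": 0},
    {"hand": 1, "dx": 0, "dy": 0, "dz": 0.5, "ax": 0, "ay": 0, "az": 0},
    {"hand": 1, "dx": 0, "dy": 0, "dz": 1, "ax": 0, "ay": 0, "az": 0},
    {"hand": 1, "dx": 0, "dy": 0, "dz": 1, "ax": 0, "ay": 0, "az": 0},
    {"hand": 1, "dx": 0, "dy": 0, "dz": 1, "ax": 0, "ay": 0, "az": 0},
    {"hand": 1, "dx": 0, "dy": 1, "dz": 0.5, "ax": 0, "ay": 0, "az": 0},
    {"hand": 1, "dx": 0, "dy": 1, "dz": 0, "ax": 0, "ay": 0, "az": 0}
  ]
}}

```text
time: 56.5
ee_pos: [0.5138, -0.3013, 0.2333]
orientation: [-0.655, 0.756, -0.003, 0.001]
ft_force: [-0.2, 0.1, -0.0]
finger_gap: 0.0854
grasp_force: 0.0
```

Call:
{"api": "apply_moves", "payload": {
  "deltas": [
    {"hand": 1, "dx": -0.13, "dy": 1, "dz": 0, "ax": 0, "ay": 0, "az": 0},
    {"hand": 1, "dx": -0.13, "dy": 1, "dz": 0, "ax": 0, "ay": 0, "az": 0},
    {"hand": 1, "dx": -0.13, "dy": 1, "dz": 0, "ax": 0, "ay": 0, "az": 0},
    {"hand": 1, "dx": -0.13, "dy": 1, "dz": 0, "ax": 0, "ay": 0, "az": 0},
    {"hand": 1, "dx": -0.13, "dy": 1, "dz": 0, "ax": 0, "ay": 0, "az": 0},
    {"hand": 1, "dx": -0.13, "dy": 1, "dz": 0, "ax": 0, "ay": 0, "az": 0},
    {"hand": 1, "dx": -0.13, "dy": 1, "dz": 0, "ax": 0, "ay": 0, "az": 0},
    {"hand": 1, "dx": -0.13, "dy": 1, "dz": 0, "ax": 0, "ay": 0, "az": 0},
    {"hand": 1, "dx": -0.13, "dy": 1, "dz": 0, "ax": 0, "ay": 0, "az": 0},
    {"hand": 1, "dx": -0.13, "dy": 1, "dz": 0, "ax": 0, "ay": 0, "az": 0}
  ]
}}

```text
time: 57.5
ee_pos: [0.4802, -0.0498, 0.2308]
orientation: [-0.655, 0.755, -0.001, 0.001]
ft_force: [0.4, -0.0, -0.8]
finger_gap: 0.0854
grasp_force: 0.0
```

Call:
{"api": "apply_moves", "payload": {
  "deltas": [
    {"hand": 1, "dx": 0, "dy": 1, "dz": 0, "ax": 0, "ay": 0, "az": 0},
    {"hand": 1, "dx": 0, "dy": 1, "dz": 0, "ax": 0, "ay": 0, "az": 0},
    {"hand": 1, "dx": 0, "dy": 1, "dz": 0, "ax": 0, "ay": 0, "az": 0},
    {"hand": 1, "dx": 0, "dy": 1, "dz": 0, "ax": 0, "ay": 0, "az": 0},
    {"hand": 1, "dx": 0, "dy": 1, "dz": 0, "ax": 0, "ay": 0, "az": 0},
    {"hand": 1, "dx": 0, "dy": 1, "dz": 0, "ax": 0, "ay": 0, "az": 0},
    {"hand": 1, "dx": 0, "dy": 1, "dz": 0, "ax": 0, "ay": 0, "az": 0},
    {"hand": 1, "dx": 0, "dy": 0.8, "dz": 0, "ax": 0, "ay": 0, "az": 0},
    {"hand": 1, "dx": 0, "dy": 0.44, "dz": 0, "ax": 0, "ay": 0, "az": 0},
    {"hand": 1, "dx": 0, "dy": 0, "dz": 0, "ax": 0, "ay": 0, "az": 0}
  ]
}}

```text
time: 58.5
ee_pos: [0.4803, 0.1562, 0.2301]
orientation: [-0.656, 0.755, -0.0, 0.0]
ft_force: [-0.3, -0.8, -0.3]
finger_gap: 0.0853
grasp_force: 0.0
```

Call:
{"api": "apply_moves", "payload": {
  "deltas": [
    {"hand": 1, "dx": 0, "dy": 0, "dz": -0.6, "ax": 0, "ay": 0, "az": 0},
    {"hand": 1, "dx": 0, "dy": 0, "dz": -1, "ax": 0, "ay": 0, "az": 0},
    {"hand": 1, "dx": 0, "dy": 0, "dz": -1, "ax": 0, "ay": 0, "az": 0},
    {"hand": 1, "dx": 0, "dy": 0, "dz": -1, "ax": 0, "ay": 0, "az": 0},
    {"hand": 1, "dx": 0, "dy": 0, "dz": -0.5, "ax": 0, "ay": 0, "az": 0},
    {"hand": 1, "dx": 0, "dy": 0, "dz": -0.3, "ax": 0, "ay": 0, "az": 0},
    {"hand": 1, "dx": 0, "dy": 0, "dz": 0, "ax": 0, "ay": 0, "az": 0},
    {"hand": 1, "dx": 0, "dy": 0, "dz": 0, "ax": 0, "ay": 0, "az": 0},
    {"hand": 1, "dx": 0, "dy": 0, "dz": 0, "ax": 0, "ay": 0, "az": 0},
    {"hand": 1, "dx": 0, "dy": 0, "dz": 0, "ax": 0, "ay": 0, "az": 0}
  ]
}}

```text
time: 59.5
ee_pos: [0.4806, 0.1554, 0.1204]
orientation: [-0.655, 0.755, -0.0, 0.001]
ft_force: [-0.3, 0.8, -0.0]
finger_gap: 0.0852
grasp_force: 0.0
```

Call:
{"api": "apply_moves", "payload": {
  "deltas": [
    {"hand": 0.2, "dx": 0, "dy": 0, "dz": 0, "ax": 0, "ay": 0, "az": 0},
    {"hand": -0.6, "dx": 0, "dy": 0, "dz": 0, "ax": 0, "ay": 0, "az": 0},
    {"hand": -0.6, "dx": 0, "dy": 0, "dz": 0, "ax": 0, "ay": 0, "az": 0},
    {"hand": -0.6, "dx": 0, "dy": 0, "dz": 0, "ax": 0, "ay": 0, "az": 0},
    {"hand": -0.6, "dx": 0, "dy": 0, "dz": 0, "ax": 0, "ay": 0, "az": 0},
    {"hand": -0.6, "dx": 0, "dy": 0, "dz": 0, "ax": 0, "ay": 0, "az": 0},
    {"hand": -0.6, "dx": 0, "dy": 0, "dz": 0, "ax": 0, "ay": 0, "az": 0},
    {"hand": -0.6, "dx": 0, "dy": 0, "dz": 0, "ax": 0, "ay": 0, "az": 0},
    {"hand": -0.6, "dx": 0, "dy": 0, "dz": 0, "ax": 0, "ay": 0, "az": 0},
    {"hand": -0.6, "dx": 0, "dy": 0, "dz": 0, "ax": 0, "ay": 0, "az": 0}
  ]
}}

```text
time: 60.5
ee_pos: [0.4804, 0.1553, 0.1199]
orientation: [-0.655, 0.755, -0.0, 0.0]
ft_force: [-0.9, -0.4, 5.4]
finger_gap: 0.0444
grasp_force: 30.8
```

Call:
{"api": "apply_moves", "payload": {
  "deltas": [
    {"hand": -0.6, "dx": 0, "dy": 0, "dz": 0.5, "ax": 0, "ay": 0, "az": 0},
    {"hand": -0.6, "dx": 0, "dy": 0, "dz": 1, "ax": 0, "ay": 0, "az": 0},
    {"hand": -0.6, "dx": 0, "dy": 0, "dz": 1, "ax": 0, "ay": 0, "az": 0},
    {"hand": -0.6, "dx": 0, "dy": 0, "dz": 0.5, "ax": 0, "ay": 0, "az": 0},
    {"hand": -0.6, "dx": 0, "dy": -0.5, "dz": 0, "ax": 0, "ay": 0, "az": 0},
    {"hand": -0.6, "dx": 0, "dy": -1, "dz": 0, "ax": 0, "ay": 0, "az": 0},
    {"hand": -0.6, "dx": 0, "dy": -1, "dz": 0, "ax": 0, "ay": 0, "az": 0},
    {"hand": -0.6, "dx": 0, "dy": -1, "dz": 0, "ax": 0, "ay": 0, "az": 0},
    {"hand": -0.6, "dx": 0, "dy": -1, "dz": 0, "ax": 0, "ay": 0, "az": 0},
    {"hand": -0.6, "dx": 0, "dy": -1, "dz": 0, "ax": 0, "ay": 0, "az": 0}
  ]
}}

```text
time: 61.5
ee_pos: [0.4784, 0.0158, 0.1924]
orientation: [-0.655, 0.756, 0.001, -0.002]
ft_force: [0.9, 0.2, -2.4]
finger_gap: 0.0447
grasp_force: 31.6
```

Call:
{"api": "apply_moves", "payload": {
  "deltas": [
    {"hand": -0.6, "dx": 0.16, "dy": -1, "dz": 0, "ax": 0, "ay": 0, "az": 0},
    {"hand": -0.6, "dx": 0.16, "dy": -1, "dz": 0, "ax": 0, "ay": 0, "az": 0},
    {"hand": -0.6, "dx": 0.16, "dy": -1, "dz": 0, "ax": 0, "ay": 0, "az": 0},
    {"hand": -0.6, "dx": 0.16, "dy": -1, "dz": 0, "ax": 0, "ay": 0, "az": 0},
    {"hand": -0.6, "dx": 0.16, "dy": -1, "dz": 0, "ax": 0, "ay": 0, "az": 0},
    {"hand": -0.6, "dx": 0.16, "dy": -1, "dz": 0, "ax": 0, "ay": 0, "az": 0},
    {"hand": -0.6, "dx": 0.16, "dy": -1, "dz": 0, "ax": 0, "ay": 0, "az": 0},
    {"hand": -0.6, "dx": 0.16, "dy": -1, "dz": 0, "ax": 0, "ay": 0, "az": 0},
    {"hand": -0.6, "dx": 0.16, "dy": -1, "dz": 0, "ax": 0, "ay": 0, "az": 0},
    {"hand": -0.6, "dx": 0.16, "dy": -1, "dz": 0, "ax": 0, "ay": 0, "az": 0}
  ]
}}

```text
time: 62.5
ee_pos: [0.5183, -0.2335, 0.1919]
orientation: [-0.655, 0.756, 0.002, -0.001]
ft_force: [0.2, -0.2, -2.2]
finger_gap: 0.0447
grasp_force: 31.6
```

Call:
{"api": "apply_moves", "payload": {
  "deltas": [
    {"hand": -0.6, "dx": 0, "dy": -1, "dz": 0, "ax": 0, "ay": 0, "az": 0},
    {"hand": -0.6, "dx": 0, "dy": -0.7, "dz": 0, "ax": 0, "ay": 0, "az": 0},
    {"hand": -0.6, "dx": 0, "dy": -0.3, "dz": 0, "ax": 0, "ay": 0, "az": 0},
    {"hand": -0.6, "dx": 0, "dy": 0, "dz": -0.5, "ax": 0, "ay": 0, "az": 0},
    {"hand": -0.6, "dx": 0, "dy": 0, "dz": -0.5, "ax": 0, "ay": 0, "az": 0},
    {"hand": -0.6, "dx": 0, "dy": 0, "dz": 0, "ax": 0, "ay": 0, "az": 0},
    {"hand": -0.6, "dx": 0, "dy": 0, "dz": 0, "ax": 0, "ay": 0, "az": 0},
    {"hand": -0.6, "dx": 0, "dy": 0, "dz": 0, "ax": 0, "ay": 0, "az": 0},
    {"hand": -0.6, "dx": 0, "dy": 0, "dz": 0, "ax": 0, "ay": 0, "az": 0},
    {"hand": -0.6, "dx": 0, "dy": 0, "dz": 0, "ax": 0, "ay": 0, "az": 0}
  ]
}}

```text
time: 63.5
ee_pos: [0.5204, -0.2821, 0.1701]
orientation: [-0.655, 0.755, -0.0, 0.0]
ft_force: [0.8, 0.0, -2.0]
finger_gap: 0.0447
grasp_force: 31.5
```

Lower 0.047 m, to z = 0.1229.

Call:
{"api": "apply_moves", "payload": {
  "deltas": [
    {"hand": -0.6, "dx": 0.02, "dy": 0, "dz": -0.6, "ax": 0, "ay": 0, "az": 0},
    {"hand": -0.6, "dx": 0, "dy": 0, "dz": -0.6, "ax": 0, "ay": 0, "az": 0},
    {"hand": -0.6, "dx": 0, "dy": 0, "dz": -0.4, "ax": 0, "ay": 0, "az": 0},
    {"hand": -0.6, "dx": 0, "dy": 0, "dz": -0.18, "ax": 0, "ay": 0, "az": 0},
    {"hand": -0.6, "dx": 0, "dy": 0, "dz": -0.06, "ax": 0, "ay": 0, "az": 0},
    {"hand": -0.6, "dx": 0, "dy": 0, "dz": -0.04, "ax": 0, "ay": 0, "az": 0},
    {"hand": -0.6, "dx": 0, "dy": 0, "dz": 0, "ax": 0, "ay": 0, "az": 0},
    {"hand": -0.6, "dx": 0, "dy": 0, "dz": 0, "ax": 0, "ay": 0, "az": 0},
    {"hand": -0.6, "dx": 0, "dy": 0, "dz": 0, "ax": 0, "ay": 0, "az": 0},
    {"hand": -0.6, "dx": 0, "dy": 0, "dz": 0, "ax": 0, "ay": 0, "az": 0}
  ]
}}

```text
time: 64.5
ee_pos: [0.521, -0.2824, 0.1231]
orientation: [-0.655, 0.755, -0.0, 0.0]
ft_force: [-0.7, -0.5, -1.5]
finger_gap: 0.0447
grasp_force: 31.6
```

Call:
{"api": "apply_moves", "payload": {
  "deltas": [
    {"hand": -0.6, "dx": 0, "dy": 0, "dz": -0.02, "ax": 0, "ay": 0, "az": 0},
    {"hand": 0, "dx": 0, "dy": 0, "dz": 0, "ax": 0, "ay": 0, "az": 0},
    {"hand": 1, "dx": 0, "dy": 0, "dz": 0, "ax": 0, "ay": 0, "az": 0},
    {"hand": 1, "dx": 0, "dy": 0, "dz": 0, "ax": 0, "ay": 0, "az": 0},
    {"hand": 1, "dx": 0, "dy": 0, "dz": 0, "ax": 0, "ay": 0, "az": 0},
    {"hand": 1, "dx": 0, "dy": 0, "dz": 0.5, "ax": 0, "ay": 0, "az": 0},
    {"hand": 1, "dx": 0, "dy": 0, "dz": 1, "ax": 0, "ay": 0, "az": 0},
    {"hand": 1, "dx": 0, "dy": 0, "dz": 1, "ax": 0, "ay": 0, "az": 0},
    {"hand": 1, "dx": 0, "dy": 0, "dz": 1, "ax": 0, "ay": 0, "az": 0},
    {"hand": 1, "dx": 0, "dy": 0, "dz": 1, "ax": 0, "ay": 0, "az": 0}
  ]
}}

```text
time: 65.5
ee_pos: [0.5207, -0.2824, 0.2367]
orientation: [-0.655, 0.755, -0.001, 0.0]
ft_force: [-0.1, -0.0, -0.5]
finger_gap: 0.0852
grasp_force: 0.0
```

Call:
{"api": "apply_moves", "payload": {
  "deltas": [
    {"hand": 1, "dx": 0, "dy": 0, "dz": 1, "ax": 0, "ay": 0, "az": 0},
    {"hand": 1, "dx": 0, "dy": 0, "dz": 1, "ax": 0, "ay": 0, "az": 0},
    {"hand": 1, "dx": 0, "dy": -0.5, "dz": 0.4, "ax": 0, "ay": 0, "az": 0},
    {"hand": 1, "dx": 0, "dy": -0.46, "dz": 0, "ax": 0, "ay": 0, "az": 0},
    {"hand": 1, "dx": 0, "dy": 0, "dz": 0, "ax": 0, "ay": 0, "az": 0},
    {"hand": 1, "dx": 0, "dy": 0, "dz": 0, "ax": 0, "ay": 0, "az": 0},
    {"hand": 1, "dx": 0, "dy": 0, "dz": 0, "ax": 0, "ay": 0, "az": 0},
    {"hand": 1, "dx": 0, "dy": 0, "dz": 0, "ax": 0, "ay": 0, "az": 0},
    {"hand": 1, "dx": 0, "dy": 0, "dz": 0, "ax": 0, "ay": 0, "az": 0},
    {"hand": 1, "dx": 0, "dy": 0, "dz": 0, "ax": 0, "ay": 0, "az": 0}
  ]
}}

```text
time: 66.5
ee_pos: [0.5207, -0.3061, 0.2944]
orientation: [-0.655, 0.755, 0.0, -0.0]
ft_force: [-0.3, 0.1, -0.1]
finger_gap: 0.0857
grasp_force: 0.0
```

```bash
python3 look.py w20
python3 - <<'E'
from h import *
t=snap("top","t20.png")[:,:,::-1]
d=np.load("w20.npz"); c=(d["K"],d["R"],d["t"])
g=cv2.imread("pics/w20.png").astype(int)
def comp(box,f):
    x0,y0,x1,y1=box; s=g[y0:y1,x0:x1]; m=f(s).astype(np.uint8)
    k,l,S,ce=cv2.connectedComponentsWithStats(m); i=1+S[1:,4].argmax()
    cn=max(cv2.findContours((l==i).astype(np.uint8),0,1)[0],key=len); e=cv2.fitEllipse(cv2.convexHull(cn)); return np.array(e[0])+[x0,y0],e[1]
dark=lambda s:s.max(2)<40
for n,b,f,z in (("amber",(298,175,352,232),dark,.128),("tincap",(305,36,348,78),dark,.142),
   ("spray",(296,108,352,165),lambda s:(s.max(2)-s.min(2)<22)&(s.max(2)>60)&(s.max(2)<125),.146),
   ("jarA",(250,165,296,212),lambda s:s.min(2)>150,.065),
   ("tintop",(290,20,360,98),lambda s:(s.max(2)-s.min(2)<25)&(s.max(2)>90),.129)):
    e=comp(b,f); print(n,e, ray("wrist",*e[0],z,c))
a=cv2.resize(g[15:235,220:380].astype(np.uint8),(400,550)); b=cv2.resize(t[170:290,160:260],(400,480))
cv2.imwrite("pics/m20.png",np.hstack([a,cv2.copyMakeBorder(b,0,70,0,0,0)]))
E
```

```text
t 66.50 p [ 0.5207 -0.3061  0.2944] axis -0.1417 tilt [ 0.0001 -0.0001] F [-0.3177  0.0582 -0.0655] gap 0.0857 gf 0.0
301.75258872482715 [ 0.509  -0.3828  0.4232] [ 0.0423  0.3033 -0.952 ] [-0.9899  0.1414  0.0011]
amber (array([323.9736, 204.9258]), (42.338104248046875, 43.01655960083008)) [ 0.5213 -0.2812  0.128 ]
tincap (array([325.3232,  54.3207]), (27.272249221801758, 31.38810920715332)) [ 0.5007 -0.4198  0.142 ]
spray (array([323.3738, 135.0384]), (44.660274505615234, 50.050045013427734)) [ 0.5118 -0.3537  0.146 ]
jarA (array([271.7847, 190.4943]), (32.760921478271484, 35.3244743347168)) [ 0.5852 -0.2873  0.065 ]
tintop (array([324.7542,  55.4588]), (60.492881774902344, 65.04525756835938)) [ 0.5009 -0.4206  0.129 ]
```

View pics/m20.png

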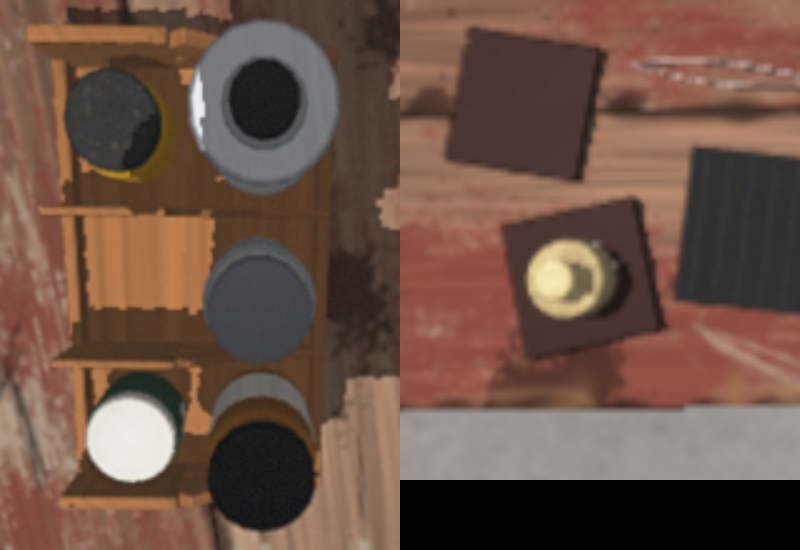

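All three stand back within 1 mm of their first positions, with the pigment jars untouched. The press sits upright on the shell patch, centred within parallax.

```bash
python3 -c "
from bench import manip
print(manip.hand_in())"
```

```text
the job is handed in; nothing more can be done
None
```

The press weight stands upright on the eggshell patch, centred to within a few millimetres, and the spray can, tin and brown jar are back in the caddy within about 1 mm of where they stood, with the pigment jars left alone; the job was handed in at about 67 s.

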